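# Stack a sample plate on a pile of unknown height and set the level marker

### The arm

A 6-joint arm with a two-finger parallel gripper is mounted at the origin on the work surface. World frame = base frame: x ahead of the robot, y to its left, z up, the work surface at z = 0. Lengths are in m, angles in rad, forces in N, time in s.
With the tool pointing down it reaches from about 0.25 to 0.725 m from the base axis. Payload 4 kg.
Tool frame: the origin (TCP) lies midway between the tips of the shut fingers; the grasp point (between the pads) lies 19 mm behind it (bot.grasp_offset is the distance from the TCP to the grasp point, in m); z points along the fingers, y is the direction in which the jaws open and shut (so a half turn about z gives the same grasp; the last joint's range is limited). The gripper opens to 85 mm and grips with 20 to 120 N. Pads are 22 mm wide; open, the fingers measure 114 mm over their backs; the gripper's body (76 mm by 85 mm) begins 54 mm behind the grasp point. The pads swing forward as they close: fully open they stand 13 mm farther back than shut.
Start: joints at [-1.138, 0.241, 0.005, 1.335, 0, 1.571], TCP at [0.21, -0.454, 0.231] pointing down, gripper open.
Joint ranges: [-2.72, 2.72], [-1.05, 1.87], [-1.09, 1.28], [-1.99, 2.15], [-1.42, 1.44], [-3.14, 3.14]. Speed limits (rad/s): [2.79, 2.79, 3.14, 3.14, 3.14, 3.14].

### API

Orientations are given as a unit quaternion [x, y, z, w].
In Python, from workcell import sensors, optics, bot gives the robot as it stands.
- The arm moves only by the tool apply_moves, never from a script. Its argument "plan" is one flat list of numbers, 6 for each row, row after row: the shift along the tool's x, y, z in m, then the turn, a rotation vector about the tool's x, y, z in rad. In form: [tx, ty, tz, ax, ay, az, tx, ty, tz, ax, ay, az, ...]. A call has 1 to 12 rows; each row is the pose to reach, as a shift and turn from the pose commanded when the call began, along the tool's axes at that moment; what a row does not reach only later rows make up. A row lasts 1/12 s, in which the tool goes at most 41.7 mm and 7.16 degrees, less where a joint would pass 70% of its speed; a pose out of reach is approached as far as the arm can. A call with a gripper value outside its range is refused whole. "grip" is the finger opening in m, from 0 to 0.0854, set as the call begins (left out, the last holds). The fingers move at their own pace and stop on an object; the grip force is fixed at half the most. Time passes only in rows, so rows that repeat a pose let the fingers close. It gives the time, the measured TCP pose, the force and the opening at its end, in the units of the state.
- sensors.get_obs(): the state, without advancing time (a new reading comes with each control period).
- optics.camera(name): name is "scene" or "side" or "wrist"; returns a dict with "pixels" (384x512x3 uint8, red, green, blue), "fx", "fy", "cx", "cy" (pixels), "pose" (4x4, takes a point from camera to world coordinates); the wrist camera has in their place "tool_from_camera" (4x4, takes a point from camera to tool coordinates, whose origin is the TCP and whose axes are the flange's). Camera axes: x right, y up, looking along -z (the intrinsics and any distortion apply to the point x, -y, -z); pixel columns grow to the right and rows downward; lengths in m; the calibration is good to about 2 mm. The wrist camera is an equidistant fisheye: a pixel r from the principal point sees the ray r / f radians off the axis. A picture is of the moment at which its call begins: read the wrist's pose just before it. There is no depth.
- bot.job_done(): hands the job in, once; it reports no verdict.
The state is a dict: "clock": time; "joint_pos": joint angles; "joint_vel": joint speeds; "tau": joint torques, N m; "eef_pos": TCP position; "tool_rot": TCP orientation; "ft_force": force on the tool from outside, world axes, zero at the start; "ft_torque": the same for the moment, N m; "grip_width": finger opening in m.
Only numpy, scipy, OpenCV 4.12 (cv2) and the standard library are available. Lean on these libraries where they do the work, as an engineer would, in place of code of your own. Each camera call takes 0.05 s, during which the arm holds its last target.

### The job

Pick up the aluminium sample plate from its white rest and lay it squarely on the pile in the stacking rack. Nobody knows how high the pile stands, so lower the held plate gently until you feel it rest on the pile and only then let go: do not drop it even a few millimetres, and do not ram the pile. Then slide the rack's level marker down its post until its pointer is level with the top face of the plate you added, let go, and leave the bottle, cap and carton where they are.

Things in the scene. Friction and masses are not known exactly. Their poses are not given: they have to be found in the camera images.
- plate: Loose aluminium plate, 50 mm (its x) by 130 mm (its y) by 10 mm thick, about 0.12 to 0.24 kg, four round dark spots along its top. Origin: centre of its underside; z up. It lies flat on the rest, within 15 mm of its middle and 0.15 rad of its yaw. Grip it across its 50 mm width, near its middle. Either end may go first.
- rest: Fixed white plastic rest under the plate. Origin: centre of its underside, on the work surface. Foot 70 mm (x) by 100 mm (y) by 6 mm high; on it a bar 30 mm (x) by 90 mm (y) whose top, 20 mm above the work surface, carries the plate, so the plate's long edges overhang by 10 mm each.
- rack: Fixed stacking rack. Origin: on the work surface under the middle of the pile; y runs along the pile towards the marker post. Base 90 mm (x), y -78 to +138 mm, 12 mm high. At each end of the pile two upright strips, 10 mm wide, at x = -15 and +15 mm, inner faces at y = -70 and +70 mm, 7 mm thick, tops 90 mm above the work surface: 5 mm play at each plate end. Long sides open.
- marker_tip (a point): Steel pointer of the black level marker, which slides straight up and down the post of the rack (about 2 N of friction, stays where it is left, its height is 30 to 98 mm above the work surface). The point is the mid-height of the 3 mm thick pointer at the end facing the pile, at rack x = 0, y = 76 mm. Starts higher than any plate can come to lie.
- marker_tab (a point): Centre of the marker's black grip tab, at the same height as the pointer, at rack x = 0, y = 155 mm: 14 mm thick (rack x) by 30 mm long (rack y) by 24 mm tall. It moves with the pointer; it can be pinched from above across its 14 mm. Its axes are the rack's.
- bottle: Bystander: white plastic bottle, 54 mm diameter, 95 mm tall. Origin: centre of its underside.
- cap: Bystander: small white screw cap lying open side up, 38 mm diameter, 18 mm tall. Origin: centre of its underside.
- carton: Bystander: flat blue carton, 50 by 170 by 35 mm (x, y, z). Origin: centre of its underside.
- well (a point): Middle of the well in the rack's base, 12 mm above the work surface, rack axes. A pile of plates like the loose one (50 mm in x, 130 mm in y, centred here) rises out of it; its top face is at an unknown height, 28 to 72 mm above the work surface. The pile stands on a spring lift: it gives about 1 mm per 3 N and bottoms after about 10 mm.
- post_top (a point): Top of the 10 mm square steel marker post, 105 mm above the work surface, at rack x = 0, y = 98 mm.
Not all that is in view belongs to the job. What is meant by the plate is not green, orange or purple, and is the smaller of those in its own colour.

How it is judged:
By the outcome, as a careful person would: the job done as asked, in the order asked, and still so for the second after the job is handed in, with the robot touching nothing.
It also fails if it takes over 58 s, if anything falls off the work surface, if the arm or the gripper's body presses on something with over 40 N, if the wrist force passes 120 N, or if a joint passes its speed limit or range.

## Working session

There is one attempt and no reset: what is moved stays moved. The work goes in short steps, Python scripts to look and compute and a tool call to move; the robot and the scene stay as the last step left them, time stands still between calls to the robot, and variables do not carry over. Pictures are saved under pics/ and viewed, and the job is handed in when it is done.

Besides the shell and the picture viewer there is one more tool, called after "Request:" as name(argument=value, ...), one argument or row to a line, values as JSON. apply_moves: Moves the arm, as the interface text tells. Its arguments: {"type":"object","properties":{"plan":{"type":"array","items":{"type":"number"}},"grip":{"type":"number"}},"required":["plan"]}

```bash
mkdir -p pics; ls
cat > h.py <<'E'
import numpy as np, cv2
from workcell import sensors, optics, bot
from scipy.spatial.transform import Rotation as R
def save(name,fn):
    o=sensors.get_obs(); c=optics.camera(name); cv2.imwrite('pics/'+fn,cv2.cvtColor(c['pixels'],cv2.COLOR_RGB2BGR))
    d={k:np.array(v) for k,v in c.items()}; d['p']=np.array(o['eef_pos']); d['q']=np.array(o['tool_rot']); np.savez('pics/'+fn[:-4]+'.npz',**d); return d
E
python3 - <<'E'
from h import *
for n in ['scene','side','wrist']:
    d=save(n,n+'0.png'); print({k:v.tolist() for k,v in d.items() if k!='pixels'})
print(sensors.get_obs())
E
```

```text
pics
{'fx': 441.7412773560608, 'fy': 441.7412773560608, 'cx': 256.96621870247, 'cy': 195.27415116647555, 'pose': [[0.7720908960523912, -0.46925169376184583, 0.428577293069354, 0.9978143741326573], [0.6354640521519572, 0.5783499249036929, -0.5115630975612954, -0.4990748565093528], [-0.007815795265394611, 0.6673186736976059, 0.7447312945477972, 0.9227876236740407], [0.0, 0.0, 0.0, 1.0]], 'p': [0.2094330082878829, -0.453314596214577, 0.23040727818649365], 'q': [0.9766800839908405, 0.21469720625502003, -0.0002181107799641414, -0.0010371063695478976]}
{'fx': 459.1290584987512, 'fy': 459.1290584987512, 'cx': 263.92413591827506, 'cy': 196.02148729200414, 'pose': [[-0.9689750298740917, 0.16689930104885595, -0.1822965024072237, 0.2623093340525353], [-0.2469456177516321, -0.6843734821491083, 0.6860399396568463, 1.0909313560107192], [-0.010259305715708005, 0.7097728934247262, 0.7043558663102936, 1.1364267602560592], [0.0, 0.0, 0.0, 1.0]], 'p': [0.2094469831115704, -0.4533352450887621, 0.23043813715953393], 'q': [0.9766790022657785, 0.2147023396040466, -0.00021736035733581664, -0.000992298416394
[... 590 characters left out ...]
clock': 0.15, 'joint_pos': array([-1.13798594e+00,  2.41273560e-01,  4.06391341e-03,  1.33522102e+00,
       -1.52058518e-05,  1.57078594e+00]), 'joint_vel': array([ 1.98051556e-03, -1.62496366e-03,  3.95696559e-03, -7.30028800e-04,
        4.85815414e-05, -1.04463730e-03]), 'tau': array([-8.00565722e-04, -3.72634757e+01,  2.52638787e+01,  1.23399348e-02,
        3.66983193e-05,  2.53729667e-06]), 'eef_pos': array([ 0.20950914, -0.45346756,  0.23061221]), 'tool_rot': array([ 9.76674193e-01,  2.14725064e-01, -1.82884562e-04, -7.96479925e-04]), 'ft_force': array([0.21728553, 0.10884976, 0.30321872]), 'ft_torque': array([ 0.04925278, -0.01302194,  0.02854681]), 'grip_width': 0.0853383178036491}
```

View pics/scene0.png

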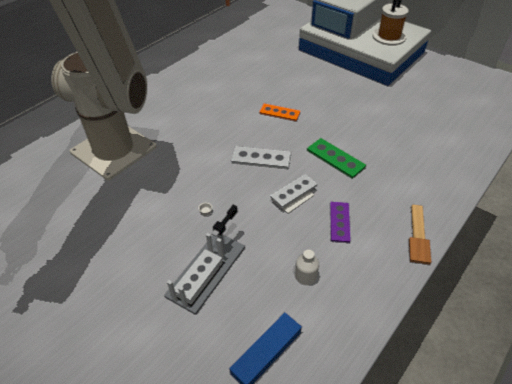

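View pics/side0.png

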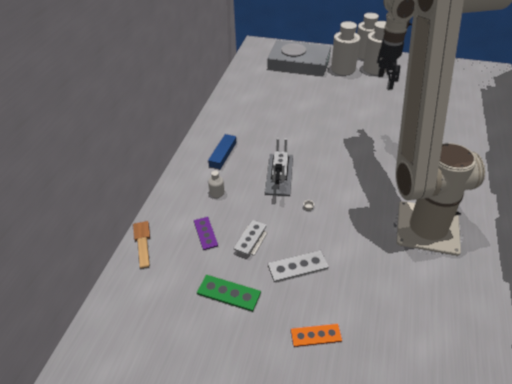

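View pics/wrist0.png

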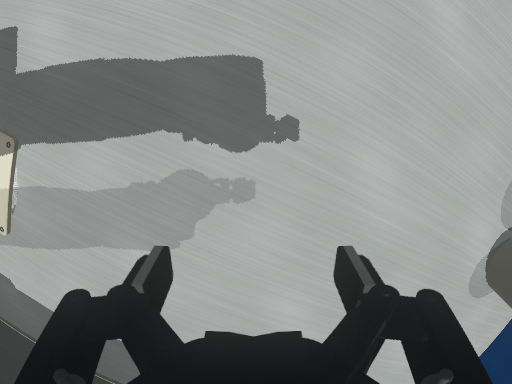

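Candidates in the scene view: a light grey plate flat on the table at (262,157), and a light grey plate raised on a white rest at (294,190). The orange, green and purple ones are ruled out. The one at (294,190) fits: it is smaller and sits on the rest. I'll confirm this in an enlarged crop.

Run:
```python
import cv2
a=cv2.imread('pics/scene0.png');b=cv2.imread('pics/side0.png')
cv2.imwrite('pics/c1.png',cv2.resize(a[130:230,220:340],None,fx=6,fy=6,interpolation=cv2.INTER_CUBIC))
cv2.imwrite('pics/c2.png',cv2.resize(a[195:315,155:265],None,fx=5,fy=5,interpolation=cv2.INTER_CUBIC))
cv2.imwrite('pics/c3.png',cv2.resize(b[130:270,220:340],None,fx=4,fy=4,interpolation=cv2.INTER_CUBIC))
```

```text
(no output)
```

View pics/c1.png

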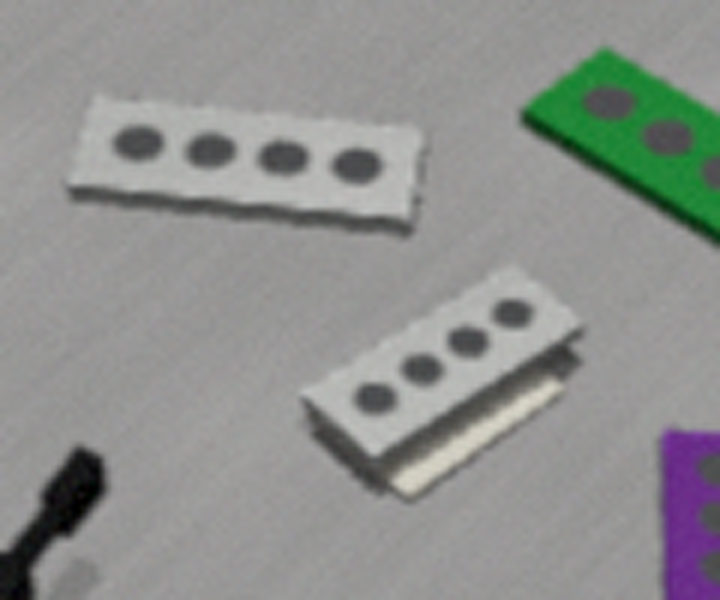

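View pics/c2.png

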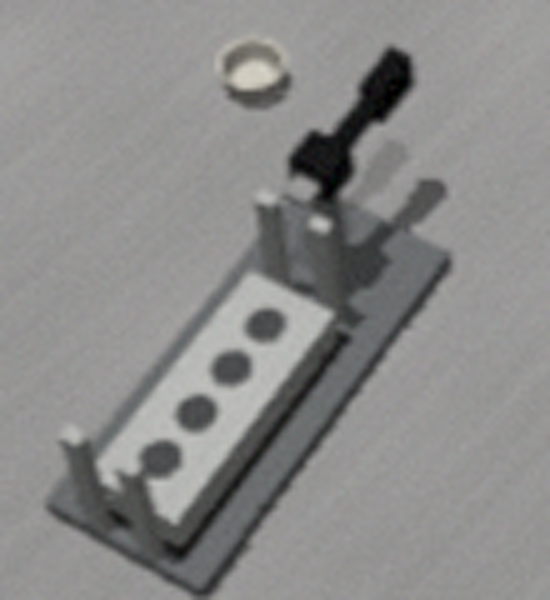

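View pics/c3.png

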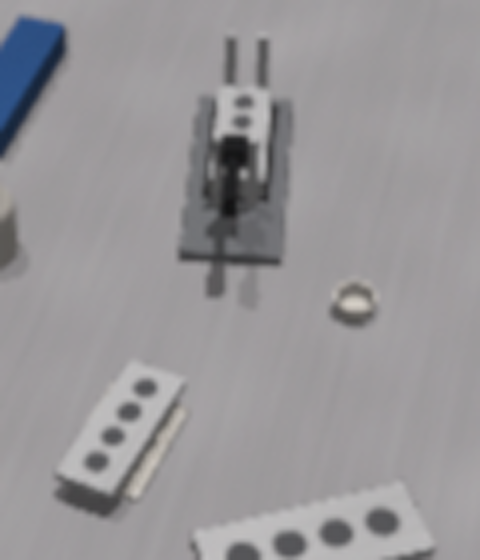

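The crop confirms it: the plate at (294,190) is the smaller one and visibly sits on the white rest. The other, at (262,157), is larger and flat on the table. Next I'll fit the plate and rack poses.

```bash
cat >> h.py <<'E'
from scipy.optimize import least_squares
def proj(d,P):
    P=np.atleast_2d(P); 
    if 'pose' in d: T=d['pose']
    else:
        W=np.eye(4);W[:3,:3]=R.from_quat(d['q']).as_matrix();W[:3,3]=d['p'];T=W@d['tool_from_camera']
    c=(P-T[:3,3])@T[:3,:3]; x,y,z=c[:,0],-c[:,1],-c[:,2]
    if 'pose' in d: return np.c_[d['fx']*x/z+d['cx'],d['fy']*y/z+d['cy']]
    r=np.hypot(x,y);t=np.arctan2(r,z)
    return np.c_[d['fx']*t*x/r+d['cx'],d['fy']*t*y/r+d['cy']]
def ld(f): return dict(np.load('pics/'+f+'.npz'))
def place(v,L):
    L=np.atleast_2d(np.array(L,float));c,s=np.cos(v[2]),np.sin(v[2])
    return np.c_[v[0]+c*L[:,0]-s*L[:,1],v[1]+s*L[:,0]+c*L[:,1],L[:,2]]
def fit(obs,v0):  # obs: list (d, local Nx3, px Nx2)
    f=lambda v:np.concatenate([(proj(d,place(v,L))-p).ravel() for d,L,p in obs])
    s=least_squares(f,v0,loss='soft_l1');return s.x,f(s.x).reshape(-1,2)
def crop(p,f,x0,y0): return (np.array(p,float)+.5)/f-.5+[x0,y0]
E
python3 - <<'E'
from h import *
S=ld('scene0');D=ld('side0')
pc=crop([(302,395),(378,458),(585,325),(510,265)],6,220,130)
sp=crop([(376,398),(422,369),(468,341),(513,313)],6,220,130)
# plate: local -y end = lower-left
L=[(-.025,-.065,.03),(.025,-.065,.03),(.025,.065,.03),(-.025,.065,.03)]
ps=crop([(97,461),(113,436),(129,411),(146,387)],4,220,130)
pcs=crop([(57,474),(120,500),(186,377),(134,360)],4,220,130)
# yaw guess from back-projected: try several
for nm,obs in [('scene',[(S,L,pc)]),('side',[(D,[L[1],L[2],L[3],L[0]],None)])][:1]:
  best=min((fit(obs,[.55,.1,y]) for y in np.linspace(-3,3,9)),key=lambda r:np.abs(r[1]).sum())
  print(nm,best[0],best[1].round(1).tolist())
v=best[0]
print(proj(D,place(v,L)).round(1).tolist(),pcs.round(1).tolist())
# rack strips tops, centre (z=.09)  y=±.0735
# far (post) end strips are upper in scene
rs=crop([(265,197),(320,222),(72,434),(132,472)],5,155,195)
bc=crop([(48,503),(205,587),(450,256)],5,155,195)
for sg in (1,-1):
  Lr=[(-.015*sg,.0735,.09),(.015*sg,.0735,.09),(-.015*sg,-.0735,.09),(.015*sg,-.0735,.09)]
  Lb=[(-.045*sg,-.078,.012),(.045*sg,-.078,.012),(.045*sg,.138,.012)]
  best=min((fit([(S,Lr,rs),(S,Lb,bc)],[.45,-.2,y]) for y in np.linspace(-3,3,9)),key=lambda r:np.abs(r[1]).sum())
  print('rack',sg,best[0],best[1].round(1).tolist())
  if np.abs(best[1]).sum()<40:
    print(proj(D,place(best[0],Lb)).round(1).tolist(), crop([(180,258),(280,262),(203,97),(292,100)],4,220,130))
    print('pile', [proj(S,place(best[0],[(-.025,.065,h),(.025,.065,h),(0,-.025,h)])).round(1).tolist() for h in (.03,.04,.05,.06,.07)])
    print(crop([(258,272),(335,316),(178,524)],5,155,195))
    print('tab',place(best[0],[(0,.155,.098),(0,.076,.098)]))
    for h in (.075,.085,.095): print(proj(S,place(best[0],[(0,.155,h),(0,.076,h)])).round(1).tolist())
# others
for n,z,px in [('bottle',.05,(307,267)),('cap',.009,(205,209)),('carton',.03,(265,348))]:
  s=least_squares(lambda v:(proj(S,[[v[0],v[1],z]])-px).ravel(),[.5,0]);print(n,s.x)
E
```

```text
scene [ 0.54888987  0.19475111 -0.19202053] [[0.0, 0.1], [-0.3, 0.4], [0.1, -0.3], [0.2, -0.2]]
[[265.6, 223.9], [251.7, 219.1], [232.9, 247.5], [247.4, 252.9]] [[233.9, 248.1], [249.6, 254.6], [266.1, 223.9], [253.1, 219.6]]
rack 1 [ 0.53396485 -0.16419223  0.16854229] [[0.3, 0.1], [-0.0, 0.2], [0.7, 0.4], [-0.1, -1.2], [-0.9, 0.1], [-0.3, 1.1], [0.2, -1.6]]
[[292.6, 154.5], [269.1, 153.4], [264.6, 192.7]] [[264.625 194.125]
 [289.625 195.125]
 [270.375 153.875]
 [292.625 154.625]]
pile [[[204.8, 249.7], [221.9, 258.1], [191.7, 282.1]], [[204.4, 247.3], [221.7, 255.8], [191.2, 279.9]], [[204.0, 244.9], [221.4, 253.4], [190.7, 277.5]], [[203.6, 242.5], [221.1, 251.0], [190.1, 275.2]], [[203.1, 240.0], [220.8, 248.5], [189.6, 272.8]]]
[[206.2 249. ]
 [221.6 257.8]
 [190.2 299.4]]
tab [[ 0.5079643  -0.01138853  0.098     ]
 [ 0.52121619 -0.08926912  0.098     ]]
[[232.0, 217.1], [214.3, 239.7]]
[[231.8, 214.5], [214.0, 237.2]]
[[231.6, 211.9], [213.6, 234.6]]
rack -1 [ 0.53475735 -0.16436133 -0.25900436] [[18.8, 14.5], [0.8, 0.9], [0.3, 0.1], [-18.2, -17.2], [15.0, 14.9], [-34.9, -30.3], [-8.0, -7.6]]
bottle [0.72704254 0.00134644]
cap [0.39444672 0.00151962]
carton [ 0.76692949 -0.20333928]
```

```bash
cat >> h.py <<'E'
def rel(goal,ang,tilt0=True):
    "shift/turn in present tool axes to reach TCP goal, pointing down, tool x at world angle ang"
    o=sensors.get_obs();Rw=R.from_quat(o['tool_rot']);p=np.array(o['eef_pos'])
    x=np.array([np.cos(ang),np.sin(ang),0]);z=np.array([0,0,-1.]);G=R.from_matrix(np.c_[x,np.cross(z,x),z])
    t=Rw.inv().apply(np.array(goal)-p);r=(Rw.inv()*G).as_rotvec()
    print('t',o['clock'],'p',p.round(4),'ang',np.arctan2(*Rw.as_matrix()[[1,0],0]).round(4),'F',np.round(o['ft_force'],2),'g',round(o['grip_width'],4)); print('shift mm',(t*1e3).round(2),'turn',r.round(4))
E
python3 -c "
from h import *
rel([.549,.195,.17],1.379)"
```

```text
t 0.15 p [ 0.2095 -0.4535  0.2306] ang 0.4328 F [0.22 0.11 0.3 ] g 0.0853
shift mm [ 580.17 -446.18   61.33] turn [-1.500e-03 -8.000e-04 -9.462e-01]
```

Request:
apply_moves(
  plan=[0.58,-0.446,0.06,0,0,-0.946,0.58,-0.446,0.06,0,0,-0.946,0.58,-0.446,0.06,0,0,-0.946,0.58,-0.446,0.06,0,0,-0.946,0.58,-0.446,0.06,0,0,-0.946,0.58,-0.446,0.06,0,0,-0.946,0.58,-0.446,0.06,0,0,-0.946,0.58,-0.446,0.06,0,0,-0.946,0.58,-0.446,0.06,0,0,-0.946,0.58,-0.446,0.06,0,0,-0.946,0.58,-0.446,0.06,0,0,-0.946,0.58,-0.446,0.06,0,0,-0.946],
)

```text
clock: 1.15
eef_pos: [0.4413, -0.0103, 0.1902]
tool_rot: [0.772, 0.636, -0.0, 0.0]
ft_force: [1.2, -0.5, 0.1]
grip_width: 0.085
```

```bash
python3 -c "
from h import *
rel([.549,.195,.17],1.379);save('wrist','w1.png')"
```

```text
t 1.15 p [ 0.4413 -0.0103  0.1902] ang 1.3791 F [ 1.18 -0.47  0.13] g 0.085
shift mm [222.12  66.65  20.22] turn [0.0001 0.0001 0.0001]
```

Request:
apply_moves(
  plan=[0.222,0.067,0.02,0,0,0,0.222,0.067,0.02,0,0,0,0.222,0.067,0.02,0,0,0,0.222,0.067,0.02,0,0,0,0.222,0.067,0.02,0,0,0,0.222,0.067,0.02,0,0,0,0.222,0.067,0.02,0,0,0,0.222,0.067,0.02,0,0,0],
)

```text
clock: 1.87
eef_pos: [0.5487, 0.1934, 0.1691]
tool_rot: [0.771, 0.637, -0.001, -0.0]
ft_force: [0.3, 0.1, 0.6]
grip_width: 0.0852
```

```bash
python3 -c "
from h import *
rel([.549,.195,.17],1.379);d=save('wrist','w2.png')
L=[(-.025,-.065,.03),(.025,-.065,.03),(.025,.065,.03),(-.025,.065,.03)]
print(proj(d,place([.549,.1948,-.192],L)).round(1))"
```

```text
t 1.8667 p [0.5487 0.1934 0.1691] ang 1.3811 F [0.31 0.1  0.64] g 0.0852
shift mm [ 1.6   0.01 -0.86] turn [-0.0019  0.0015  0.0021]
[[228.7 236.9]
 [275.8 237. ]
 [279.1 111.6]
 [225.9 111.4]]
```

View pics/w1.png

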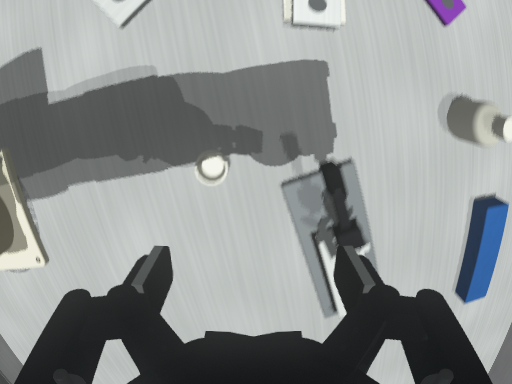

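View pics/w2.png

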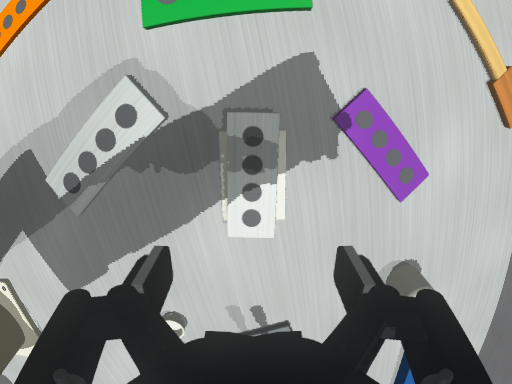

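w2 shows the plate on the rest, with corners near (228,237), (274,238), (279,111) and (226,110). These match the predicted projection to about 1 px. I'll refine the fit with a crop.

```bash
python3 -c "
import cv2
a=cv2.imread('pics/w2.png');cv2.imwrite('pics/w2c.png',cv2.resize(a[98:248,205:305],None,fx=4,fy=4,interpolation=cv2.INTER_CUBIC))"
```

```text
(no output)
```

View pics/w2c.png

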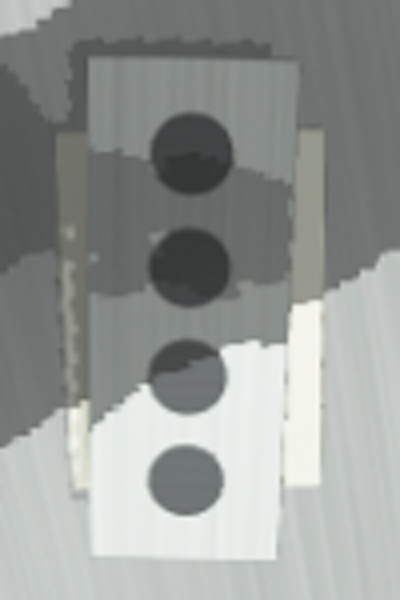

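```bash
python3 -c "
from h import *
d=ld('w2')
pc=crop([(92,555),(277,560),(299,61),(89,57)],4,205,98)
L=[(-.025,-.065,.03),(.025,-.065,.03),(.025,.065,.03),(-.025,.065,.03)]
v,r=fit([(d,L,pc)],[.549,.195,-.192]);print(v,r.round(2).tolist())
rel([v[0],v[1],.012],v[2]+np.pi/2)
# rest position
Lr=[(-.035,-.05,.006),(.035,-.05,.006),(.035,.05,.006),(-.035,.05,.006)]
print(fit([(d,Lr[1:3],crop([(321,487),(324,130)],4,205,98)),(d,Lr[3:],crop([(55,133)],4,205,98))],[.549,.195,-.192]))
"
```

```text
[ 0.54837801  0.19435939 -0.20925206] [[-0.44, 0.6], [0.36, 0.23], [0.38, -0.27], [-0.32, -0.31]]
t 1.9167 p [0.5484 0.1923 0.1696] ang 1.3795 F [ 0.39  0.1  -0.31] g 0.0854
shift mm [ 2.2400e+00 -1.0000e-01  1.5756e+02] turn [-0.0018  0.0016  0.018 ]
(array([ 0.54836695,  0.18904416, -0.1724004 ]), array([[-0.13170799,  0.05560025],
       [ 0.36513319, -0.22832518],
       [-0.22245862,  0.1855501 ]]))
```

Request:
apply_moves(
  plan=[0,0,0.04,0,0,0.018,0,0,0.08,0,0,0.018,0,0,0.11,0,0,0.018,0,0,0.11,0,0,0.018,0,0,0.11,0,0,0.018,0,0,0.11,0,0,0.018,0,0,0.11,0,0,0.018,0,0,0.11,0,0,0.018],
)

```text
clock: 2.58
eef_pos: [0.551, 0.193, 0.0633]
tool_rot: [0.777, 0.629, 0.002, 0.001]
ft_force: [0.3, 0.0, 0.0]
grip_width: 0.0854
```

```bash
python3 -c "
from h import *
rel([.5484,.1944,.011],-.2093+np.pi/2)
"
```

```text
t 2.5833 p [0.551  0.193  0.0633] ang 1.3603 F [0.33 0.04 0.04] g 0.0854
shift mm [ 0.67 -3.06 52.29] turn [ 0.0044 -0.0027 -0.0012]
```

Request:
apply_moves(
  plan=[0,0,0,0,0,0,0,0,0,0,0,0,0,0,0,0,0,0],
)

```text
clock: 2.83
eef_pos: [0.5494, 0.1928, 0.0612]
tool_rot: [0.777, 0.629, 0.001, 0.0]
ft_force: [-0.6, 0.7, 0.7]
grip_width: 0.0855
```

```bash
python3 -c "
from h import *
rel([.5484,.1944,.011],-.2093+np.pi/2)
"
```

```text
t 2.8333 p [0.5494 0.1928 0.0612] ang 1.3608 F [-0.56  0.66  0.74] g 0.0855
shift mm [ 1.27 -1.4  50.22] turn [ 0.0011 -0.0007 -0.0006]
```

Request:
apply_moves(
  plan=[0.001,-0.001,0.02,0,0,0,0.001,-0.001,0.035,0,0,0,0.001,-0.001,0.045,0,0,0,0.001,-0.001,0.05,0,0,0,0.001,-0.001,0.05,0,0,0,0.001,-0.001,0.05,0,0,0,0.001,-0.001,0.05,0,0,0,0.001,-0.001,0.05,0,0,0],
)

```text
clock: 3.5
eef_pos: [0.5491, 0.1941, 0.0114]
tool_rot: [0.777, 0.629, 0.001, 0.0]
ft_force: [0.4, -0.2, -1.3]
grip_width: 0.0852
```

```bash
python3 -c "
from h import *
rel([.5484,.1944,.011],-.2093+np.pi/2);save('wrist','w3.png')
"
```

```text
t 3.5 p [0.5491 0.1941 0.0114] ang 1.3608 F [ 0.36 -0.23 -1.32] g 0.0852
shift mm [ 0.12 -0.72  0.38] turn [ 0.0015 -0.0009 -0.0007]
```

View pics/w3.png

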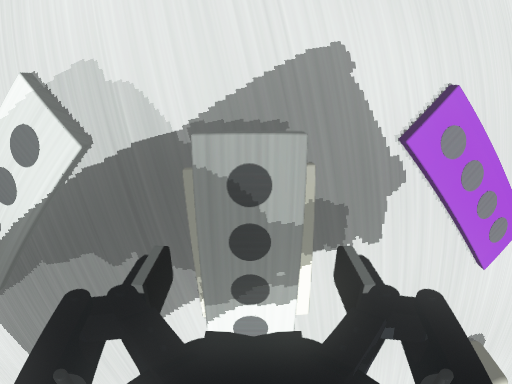

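w3 shows the plate centred between the open fingers (tips at (158,250) and (345,250)). Closing now.

Request:
apply_moves(
  plan=[0,0,0,0,0,0,0,0,0,0,0,0,0,0,0,0,0,0,0,0,0,0,0,0,0,0,0,0,0,0,0,0,0,0,0,0,0,0,0,0,0,0,0,0,0,0,0,0,0,0,0,0,0,0,0,0,0,0,0,0],
  grip=0.03,
)

```text
clock: 4.38
eef_pos: [0.5486, 0.194, 0.0111]
tool_rot: [0.777, 0.629, 0.0, 0.0]
ft_force: [-1.4, -0.2, 5.7]
grip_width: 0.0487
```

```bash
python3 -c "
from h import *
rel([.5484,.1944,.011],-.2093+np.pi/2);save('wrist','w4.png')
"
```

```text
t 4.3833 p [0.5486 0.194  0.0111] ang 1.3608 F [-1.37 -0.21  5.73] g 0.0487
shift mm [ 0.38 -0.34  0.05] turn [ 0.0008 -0.0005 -0.0007]
```

View pics/w4.png

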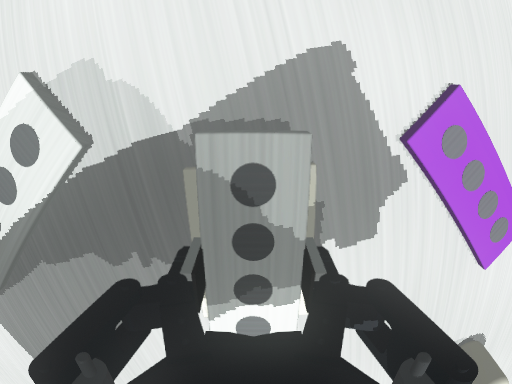

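Request:
apply_moves(
  plan=[0,0,-0.01,0,0,0,0,0,-0.03,0,0,0,0,0,-0.06,0,0,0,0,0,-0.09,0,0,0,0,0,-0.13,0,0,0,0,0,-0.13,0,0,0,0,0,-0.13,0,0,0,0,0,-0.13,0,0,0,0,0,-0.13,0,0,0,0,0,-0.13,0,0,0,0,0,-0.13,0,0,0],
)

```text
clock: 5.35
eef_pos: [0.5472, 0.1935, 0.1386]
tool_rot: [0.777, 0.629, -0.002, -0.001]
ft_force: [0.7, -0.1, -1.3]
grip_width: 0.0485
```

```bash
python3 -c "
from h import *
rel([.5484,.1944,.14],-.2093+np.pi/2);save('wrist','w5.png')
"
```

```text
t 5.35 p [0.5472 0.1935 0.1386] ang 1.3608 F [ 0.69 -0.1  -1.33] g 0.0485
shift mm [ 1.17  0.98 -1.36] turn [-0.003   0.0019 -0.0007]
```

View pics/w5.png

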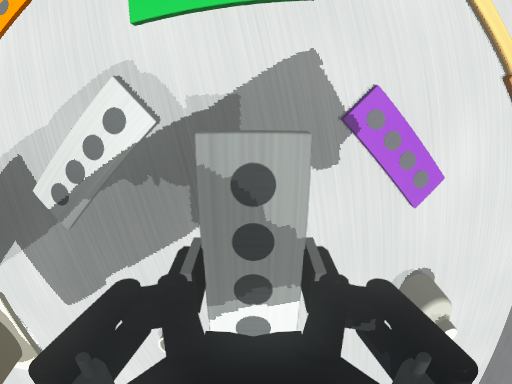

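```bash
python3 -c "
from h import *
d=ld('w5');W=R.from_quat(d['q']);
off=-.0189
def f(v):
  c,s=np.cos(v[2]),np.sin(v[2]);x=np.array([[v[0]+c*.065-s*y,v[1]+s*.065+c*y,off] for y in(-.025,.025)])
  return np.r_[(proj(d,W.apply(x)+d['p'])-[[195,132.5],[311,131.5]]).ravel(),v[1]*1e3,v[2]*100]
s=least_squares(f,[0,0,0]);print(s.x,s.fun)
d=ld('w1');S=ld('scene0')
v=[.534,-.1642,.1685]
print(proj(d,place(v,[(-.045,.138,.012),(.045,.138,.012),(0,.098,.105)])))
rel([.534,-.1642,.16],.1685+np.pi/2)
a=cv2.imread('pics/w1.png');cv2.imwrite('pics/w1c.png',cv2.resize(a[150:330,270:390],None,fx=4,fy=4,interpolation=cv2.INTER_CUBIC))
"
```

```text
[ 0.0007989   0.0007079  -0.00080463] [-1.46232623 -0.40833501  1.13192225  0.50265721  0.70790165 -0.08046265]
[[278.24715231 187.02595646]
 [351.64102539 160.72521732]
 [347.85884097 241.1676237 ]]
t 5.4 p [0.5474 0.1935 0.139 ] ang 1.3608 F [ 0.09  0.23 -2.62] g 0.0485
shift mm [-352.72   61.41  -20.65] turn [-0.0028  0.0011 -0.3785]
```

View pics/w1c.png

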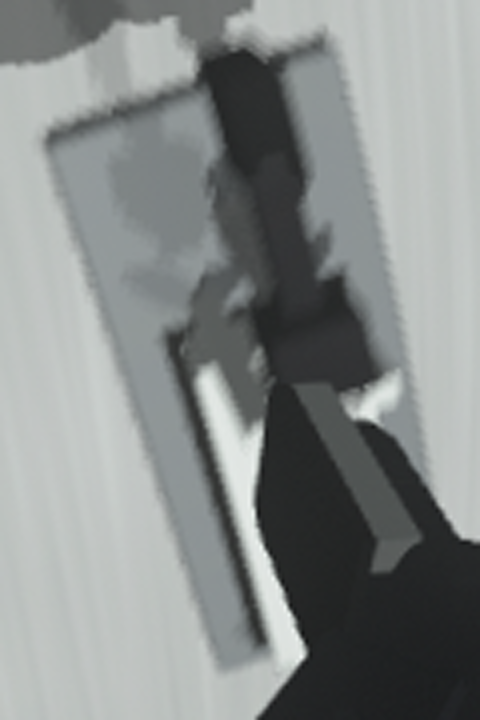

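Request:
apply_moves(
  plan=[-0.04,0.007,-0.021,0,0,-0.04,-0.353,0.061,-0.021,0,0,-0.378,-0.353,0.061,-0.021,0,0,-0.378,-0.353,0.061,-0.021,0,0,-0.378,-0.353,0.061,-0.021,0,0,-0.378,-0.353,0.061,-0.021,0,0,-0.378,-0.353,0.061,-0.021,0,0,-0.378,-0.353,0.061,-0.021,0,0,-0.378,-0.353,0.061,-0.021,0,0,-0.378,-0.353,0.061,-0.021,0,0,-0.378,-0.353,0.061,-0.021,0,0,-0.378,-0.353,0.061,-0.021,0,0,-0.378],
)

```text
clock: 6.4
eef_pos: [0.5339, -0.164, 0.1608]
tool_rot: [0.646, 0.764, -0.0, -0.001]
ft_force: [-0.0, 1.2, -0.6]
grip_width: 0.0486
```

Request:
apply_moves(
  plan=[0,0,0,0,0,0,0,0,0,0,0,0,0,0,0,0,0,0,0,0,0,0,0,0,0,0,0,0,0,0],
)

```text
clock: 6.82
eef_pos: [0.5345, -0.1633, 0.1615]
tool_rot: [0.645, 0.764, 0.0, 0.0]
ft_force: [-0.6, 0.5, -0.5]
grip_width: 0.0483
```

```bash
python3 -c "
from h import *
rel([.534,-.1642,.16],.1685+np.pi/2)
d=save('wrist','w6.png')
v=[.534,-.1642,.1685]
print(proj(d,place(v,[(-.045,.138,.012),(.045,.138,.012),(-.015,.0735,.09),(.015,.0735,.09),(0,.098,.105)])).round(1).tolist())
a=cv2.imread('pics/w6.png');cv2.imwrite('pics/w6c.png',cv2.resize(a[0:150,180:330],None,fx=4,fy=4,interpolation=cv2.INTER_CUBIC))
"
```

```text
t 6.8167 p [ 0.5345 -0.1633  0.1615] ang 1.7402 F [-0.62  0.5  -0.54] g 0.0483
shift mm [-0.81 -0.67  1.52] turn [0.0001 0.     0.0009]
[[205.1, 40.6], [298.3, 40.6], [230.2, 107.1], [272.3, 107.1], [251.1, 71.2]]
```

View pics/w6.png

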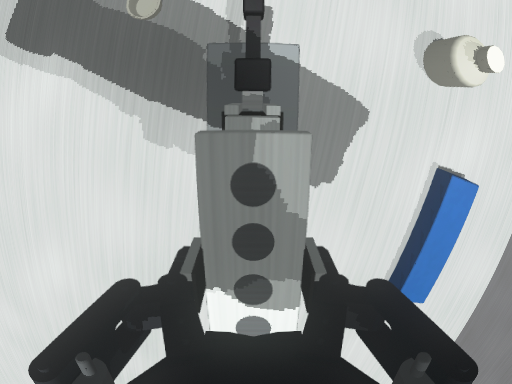

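View pics/w6c.png

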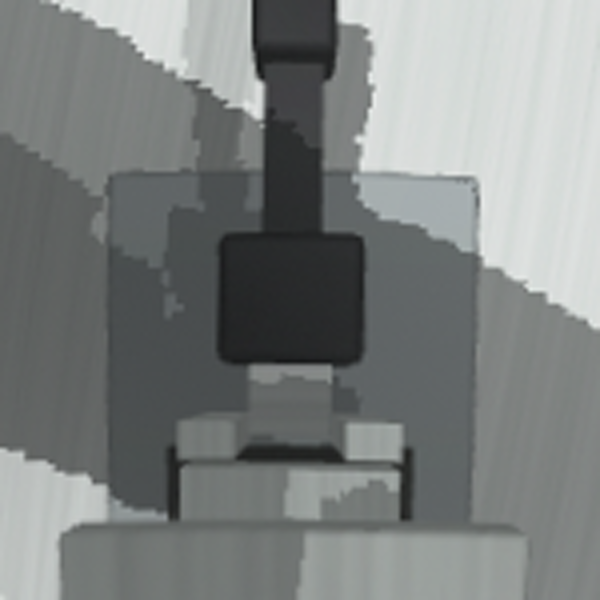

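```bash
python3 -c "
from h import *
d=ld('w6')
Lb=[(-.045,.138,.012),(.045,.138,.012),(-.015,.0735,.09),(.015,.0735,.09)]
px=crop([(107,172),(479,177),(207.5,439),(374,441)],4,180,0)
v,r=fit([(d,Lb,px)],[.534,-.1642,.1685]);print(v,r.round(2).tolist())
pp=crop([(180,463),(402,463)],4,180,0)
s=least_squares(lambda h:(proj(d,place(v,[(-.025,.065,h[0]),(.025,.065,h[0])]))-pp).ravel(),[.04]);print('pile',s.x,s.fun)
# tab near end top edge height: tab x half .007, y .14 ; bottom edge (258..332, 72)
for h in(.08,.09,.098): print(h,crop([(253,55),(335,55)],4,180,0).tolist(),proj(d,place(v,[(-.007,.14,h+.012),(.007,.14,h+.012)])).round(1).tolist())
rel([v[0],v[1],.10],v[2]+np.pi/2)
print(place(v,[(0,.155,0)]))
"
```

```text
[ 0.53443922 -0.16622877  0.15979979] [[-0.0, -0.43], [0.21, -0.8], [-0.3, 0.44], [0.15, 0.33]]
pile [0.02783946] [ 0.5471369   0.69027678 -0.82976094  1.18927849]
0.08 [[242.875, 13.375], [263.375, 13.375]] [[243.1, 18.6], [263.2, 18.8]]
0.09 [[242.875, 13.375], [263.375, 13.375]] [[242.7, 15.0], [263.7, 15.2]]
0.098 [[242.875, 13.375], [263.375, 13.375]] [[242.3, 11.8], [264.1, 12.0]]
t 6.8667 p [ 0.5345 -0.1635  0.1615] ang 1.7399 F [ 0.17 -0.59 -2.82] g 0.0485
shift mm [-2.72 -0.52 61.52] turn [ 0.0001 -0.      0.0093]
[[ 0.50977554 -0.0132036   0.        ]]
```

Request:
apply_moves(
  plan=[-0.003,-0.0005,0,0,0,0.009,-0.003,-0.0005,0,0,0,0.009,-0.003,-0.0005,0.02,0,0,0.009,-0.003,-0.0005,0.035,0,0,0.009,-0.003,-0.0005,0.04,0,0,0.009,-0.003,-0.0005,0.04,0,0,0.009,-0.003,-0.0005,0.04,0,0,0.009,-0.003,-0.0005,0.04,0,0,0.009,-0.003,-0.0005,0.04,0,0,0.009,-0.003,-0.0005,0.04,0,0,0.009],
)

```text
clock: 7.7
eef_pos: [0.535, -0.1674, 0.1224]
tool_rot: [0.649, 0.761, 0.0, 0.001]
ft_force: [0.2, -0.4, -1.5]
grip_width: 0.0486
```

```bash
python3 -c "
from h import *
rel([.5344,-.1662,.12],.1598+np.pi/2)
d=save('wrist','w7.png')
v=[.5344,-.1662,.1598]
print(proj(d,place(v,[(-.045,.138,.012),(.045,.138,.012),(-.015,.0735,.09),(.015,.0735,.09),(0,.098,.105)])).round(1).tolist())
a=cv2.imread('pics/w7.png');cv2.imwrite('pics/w7c.png',cv2.resize(a[0:150,180:330],None,fx=4,fy=4,interpolation=cv2.INTER_CUBIC))
save('side','s7.png');a=cv2.imread('pics/s7.png');cv2.imwrite('pics/s7c.png',cv2.resize(a[100:220,220:340],None,fx=5,fy=5,interpolation=cv2.INTER_CUBIC))
"
```

```text
t 7.7 p [ 0.535  -0.1674  0.1224] ang 1.7297 F [ 0.23 -0.44 -1.47] g 0.0486
shift mm [ 1.25 -0.44  2.42] turn [ 0.0017  0.0008 -0.0009]
[[197.7, 30.2], [304.9, 30.0], [225.2, 106.0], [276.7, 105.9], [250.8, 61.2]]
```

View pics/w7c.png

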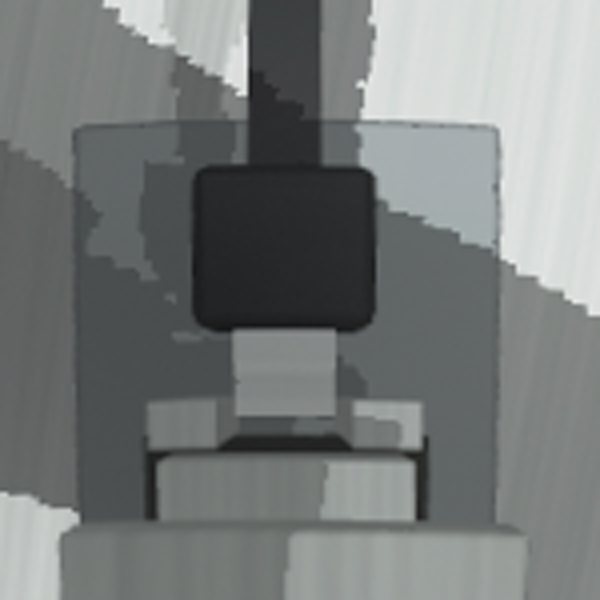

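View pics/s7c.png

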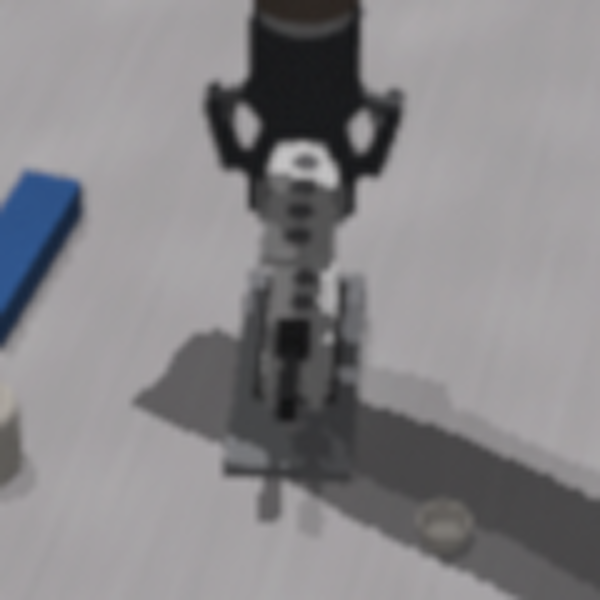

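Request:
apply_moves(
  plan=[0.0005,-0.001,0.015,0,0,0,0.0005,-0.001,0.03,0,0,0,0.0005,-0.001,0.045,0,0,0,0.0005,-0.001,0.06,0,0,0,0.0005,-0.001,0.07,0,0,0,0.0005,-0.001,0.075,0,0,0,0.0005,-0.001,0.075,0,0,0,0.0005,-0.001,0.075,0,0,0,0.0005,-0.001,0.075,0,0,0,0.0005,-0.001,0.075,0,0,0,0.0005,-0.001,0.075,0,0,0,0.0005,-0.001,0.075,0,0,0],
)

```text
clock: 8.8
eef_pos: [0.5337, -0.167, 0.0471]
tool_rot: [0.649, 0.761, 0.0, 0.001]
ft_force: [-0.1, -0.8, -2.6]
grip_width: 0.0484
```

```bash
python3 -c "
from h import *
rel([.5344,-.1662,.045],.1598+np.pi/2)
d=save('wrist','w8.png')
a=cv2.imread('pics/w8.png');cv2.imwrite('pics/w8c.png',cv2.resize(a[0:200,155:355],None,fx=3,fy=3,interpolation=cv2.INTER_CUBIC))
"
```

```text
t 8.8 p [ 0.5337 -0.167   0.0471] ang 1.7298 F [-0.1  -0.79 -2.64] g 0.0484
shift mm [0.64 0.76 2.1 ] turn [ 0.0011  0.0006 -0.0008]
```

View pics/w8c.png

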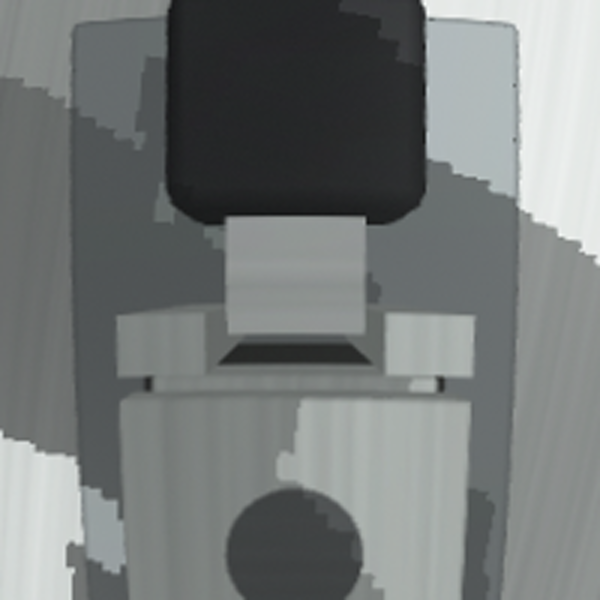

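```bash
python3 -c "
from h import *
d=ld('w8')
Lb=[(-.02,.07,.09),(.02,.07,.09),(.02,.077,.09),(-.045,.138,.012),(.045,.138,.012)]
px=crop([(117,377),(475,377),(475,315),(73,24),(518,24)],3,155,0)
v,r=fit([(d,Lb,px)],[.534,-.1662,.16]);print(v,r.round(2).tolist())
rel([v[0],v[1],.045],v[2]+np.pi/2)
W=R.from_quat(d['q']);
x=[W.inv().apply(p-d['p']) for p in place(v,[(0,.07,.09),(0,-.07,.09),(0,0,.03)])];print(np.round(x,4))
# plate end
f=lambda u:(proj(d,W.apply([[u[0],-.025+u[1],-.0189],[u[0],.025+u[1],-.0189]])+d['p'])-crop([(121,402),(470,403)],3,155,0)).ravel()
s=least_squares(f,[.065,0]);print(s.x,s.fun)
"
```

```text
[ 0.53426587 -0.16625593  0.1590941 ] [[0.58, 0.23], [-0.53, 0.25], [0.08, 0.41], [-1.2, -1.9], [0.64, -1.81]]
t 8.85 p [ 0.5336 -0.1669  0.0469] ang 1.7298 F [-0.93  0.2  -1.71] g 0.0486
shift mm [0.52 0.76 1.93] turn [ 0.0008  0.0004 -0.0001]
[[ 0.0706  0.0007 -0.0429]
 [-0.0694  0.0007 -0.0429]
 [ 0.0006  0.0006  0.0171]]
[0.0648007  0.00064202] [-1.05731453  0.1950146   1.06698135 -0.1161435 ]
```

Request:
apply_moves(
  plan=[0.0003,0,0.004,0,0,0,0.0003,0,0.008,0,0,0,0.0003,0,0.012,0,0,0,0.0003,0,0.015,0,0,0,0.0003,0,0.016,0,0,0,0.0003,0,0.016,0,0,0,0.0003,0,0.016,0,0,0,0.0003,0,0.016,0,0,0,0.0003,0,0.016,0,0,0,0.0003,0,0.016,0,0,0,0.0003,0,0.016,0,0,0,0.0003,0,0.016,0,0,0],
)

```text
clock: 9.85
eef_pos: [0.5335, -0.1665, 0.0307]
tool_rot: [0.649, 0.761, 0.0, 0.0]
ft_force: [-0.5, 0.1, 3.8]
grip_width: 0.0485
```

Request:
apply_moves(
  plan=[0,0,0.0005,0,0,0,0,0,0.001,0,0,0,0,0,0.0015,0,0,0,0,0,0.002,0,0,0,0,0,0.002,0,0,0,0,0,0.002,0,0,0,0,0,0.002,0,0,0],
)

```text
clock: 10.43
eef_pos: [0.5339, -0.1666, 0.0292]
tool_rot: [0.649, 0.761, 0.0, 0.001]
ft_force: [-1.2, 0.7, 7.0]
grip_width: 0.0482
```

Request:
apply_moves(
  plan=[0,0,0.0005,0,0,0,0,0,0.001,0,0,0,0,0,0.0015,0,0,0,0,0,0.002,0,0,0,0,0,0.002,0,0,0,0,0,0.002,0,0,0,0,0,0.002,0,0,0],
)

```text
clock: 11.02
eef_pos: [0.5339, -0.1668, 0.0273]
tool_rot: [0.649, 0.761, 0.0, 0.001]
ft_force: [-0.4, -0.1, 6.8]
grip_width: 0.0488
```

```bash
python3 -c "
from h import *
for i in range(3):
  rel([.5344,-.1662,.03],.1598+np.pi/2);d=save('wrist','w9.png')
d6=ld('w7');v=[.5343,-.1662,.1595]
for h in (.028,.034,.04,.046): print(h,proj(d6,place(v,[(-.025,.065,h),(.025,.065,h)])).round(1).tolist(),crop([(157,456),(415,456)],4,180,0).tolist())
a=cv2.imread('pics/w9.png');cv2.imwrite('pics/w9c.png',cv2.resize(a[0:200,155:355],None,fx=3,fy=3,interpolation=cv2.INTER_CUBIC))
save('scene','sc9.png');a=cv2.imread('pics/sc9.png');cv2.imwrite('pics/sc9c.png',cv2.resize(a[185:315,145:275],None,fx=4.5,fy=4.5,interpolation=cv2.INTER_CUBIC))
"
```

```text
t 11.0167 p [ 0.5339 -0.1668  0.0273] ang 1.7296 F [-0.41 -0.09  6.78] g 0.0488
shift mm [ 0.53  0.63 -2.67] turn [ 0.0013  0.001  -0.001 ]
t 11.0667 p [ 0.5339 -0.1668  0.0273] ang 1.7296 F [-2.35  1.12  8.17] g 0.0488
shift mm [ 0.52  0.64 -2.68] turn [ 0.0013  0.001  -0.001 ]
t 11.1167 p [ 0.5339 -0.1668  0.0273] ang 1.7296 F [-1.27  0.99  7.98] g 0.0484
shift mm [ 0.53  0.62 -2.7 ] turn [ 0.0013  0.001  -0.001 ]
0.028 [[219.6, 114.3], [282.7, 114.2]] [[218.875, 113.625], [283.375, 113.625]]
0.034 [[218.8, 114.8], [283.5, 114.7]] [[218.875, 113.625], [283.375, 113.625]]
0.04 [[217.9, 115.3], [284.4, 115.2]] [[218.875, 113.625], [283.375, 113.625]]
0.046 [[217.0, 115.8], [285.2, 115.7]] [[218.875, 113.625], [283.375, 113.625]]
```

View pics/w9c.png

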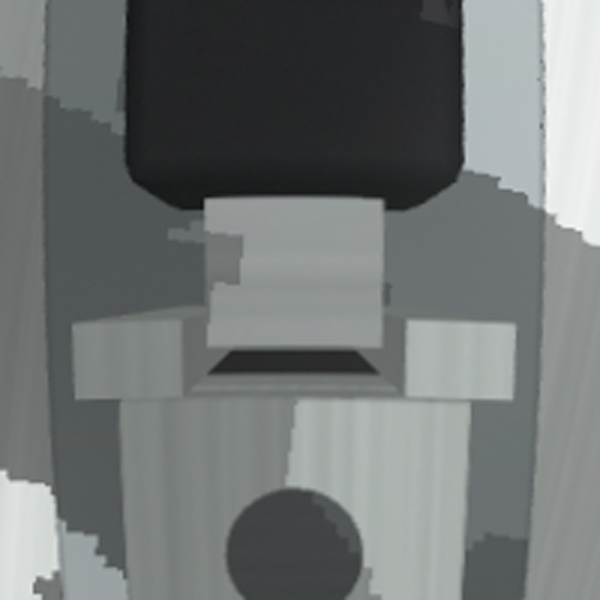

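View pics/sc9c.png

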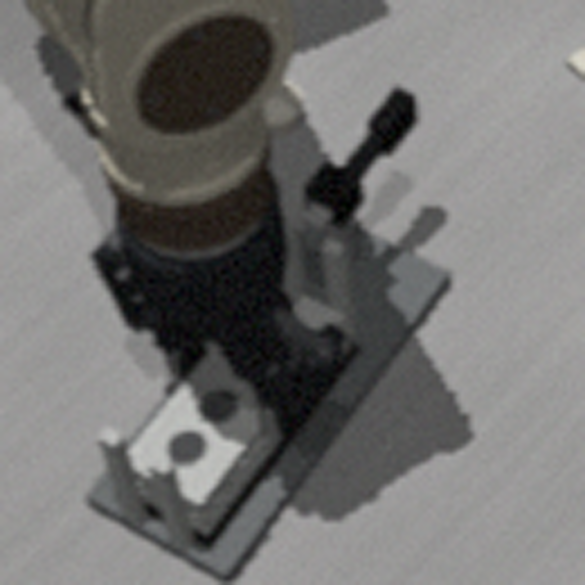

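Request:
apply_moves(
  plan=[0,0,-0.001,0,0,0,0,0,-0.002,0,0,0,0,0,-0.002,0,0,0,0,0,-0.002,0,0,0,0,0,-0.002,0,0,0,0,0,-0.002,0,0,0],
)

```text
clock: 11.72
eef_pos: [0.5337, -0.1666, 0.0285]
tool_rot: [0.649, 0.761, 0.0, 0.0]
ft_force: [0.6, 0.3, 4.4]
grip_width: 0.0489
```

```bash
cat > rd.py <<'E'
from h import *
F=[];
for i in range(5):
    o=sensors.get_obs();F.append([o['ft_force'][2],o['eef_pos'][2]]);optics.camera('wrist')
print(np.round(F,4).tolist(),np.mean(F,0).round(4))
E
python3 rd.py
```

```text
[[4.3836, 0.0285], [4.5108, 0.0285], [4.067, 0.0285], [4.3526, 0.0286], [3.8592, 0.0286]] [4.2346 0.0286]
```

Request:
apply_moves(
  plan=[0,0,-0.001,0,0,0,0,0,-0.002,0,0,0,0,0,-0.003,0,0,0,0,0,-0.003,0,0,0,0,0,-0.003,0,0,0,0,0,-0.003,0,0,0],
)

```text
clock: 12.47
eef_pos: [0.5333, -0.1665, 0.031]
tool_rot: [0.649, 0.761, -0.0, -0.0]
ft_force: [3.8, -1.2, -2.0]
grip_width: 0.0486
```

```bash
python3 rd.py
```

```text
[[-2.0187, 0.031], [-3.5113, 0.0311], [-3.3993, 0.0311], [-2.5026, 0.0312], [-2.9396, 0.0312]] [-2.8743  0.0311]
```

Force against height is spring-like, about 2.8 N/mm, with contact at TCP z ≈ 0.031 (plate underside ≈ 0.040). I'll lower to just past zero net force, then release.

Request:
apply_moves(
  plan=[0,0,0.0005,0,0,0,0,0,0.001,0,0,0,0,0,0.0015,0,0,0,0,0,0.002,0,0,0,0,0,0.002,0,0,0,0,0,0.002,0,0,0,0,0,0.002,0,0,0],
)

```text
clock: 13.3
eef_pos: [0.5333, -0.1666, 0.0297]
tool_rot: [0.649, 0.761, 0.0, 0.0]
ft_force: [3.4, -0.8, 1.2]
grip_width: 0.0487
```

```bash
python3 rd.py
```

```text
[[1.2453, 0.0297], [1.086, 0.0297], [1.1438, 0.0296], [2.0622, 0.0296], [2.6938, 0.0296]] [1.6462 0.0297]
```

Request:
apply_moves(
  plan=[0,0,0,0,0,0,0,0,0,0,0,0,0,0,0,0,0,0,0,0,0,0,0,0,0,0,0,0,0,0,0,0,0,0,0,0,0,0,0,0,0,0],
  grip=0.075,
)

```text
clock: 14.13
eef_pos: [0.5331, -0.1665, 0.0293]
tool_rot: [0.649, 0.761, -0.0, -0.0]
ft_force: [-0.5, 0.3, 0.6]
grip_width: 0.0749
```

```bash
python3 -c "
from h import *
rel([.5344,-.1662,.03],.1598+np.pi/2);save('wrist','w10.png')
a=cv2.imread('pics/w10.png');cv2.imwrite('pics/w10c.png',cv2.resize(a[60:330,155:355],None,fx=2.2,fy=2.2,interpolation=cv2.INTER_CUBIC))"
```

```text
t 14.1333 p [ 0.5331 -0.1665  0.0293] ang 1.7298 F [-0.52  0.32  0.65] g 0.0749
shift mm [ 0.04  1.37 -0.68] turn [-0.0004 -0.0002 -0.0008]
```

View pics/w10c.png

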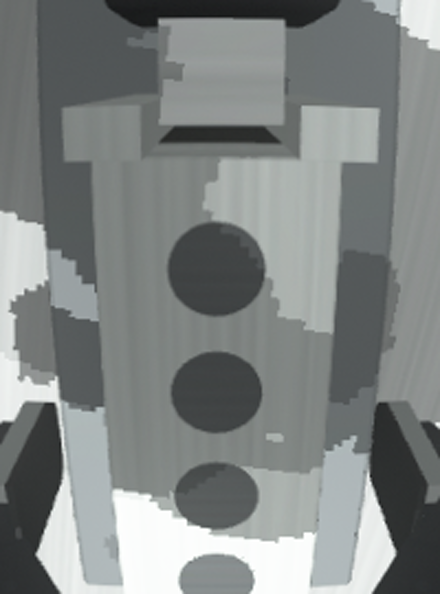

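w10 shows the fingers clear of the plate on both sides, and the plate square between the strips. Lifting straight up.

Request:
apply_moves(
  plan=[0,0,-0.01,0,0,0,0,0,-0.03,0,0,0,0,0,-0.06,0,0,0,0,0,-0.1,0,0,0,0,0,-0.14,0,0,0,0,0,-0.14,0,0,0,0,0,-0.14,0,0,0,0,0,-0.14,0,0,0,0,0,-0.14,0,0,0,0,0,-0.14,0,0,0,0,0,-0.14,0,0,0,0,0,-0.14,0,0,0],
)

```text
clock: 15.18
eef_pos: [0.5326, -0.1663, 0.1683]
tool_rot: [0.649, 0.761, -0.0, -0.001]
ft_force: [-0.5, -0.4, -0.8]
grip_width: 0.075
```

```bash
python3 -c "
from h import *
v=[.5343,-.1662,.1595]
rel([*place(v,[(0,.155,0)])[0,:2],.17],v[2]+np.pi/2);d=save('wrist','w11.png')
for h in (.04,.045,.05,.055): print(h,proj(d,place(v,[(-.025,.065,h),(.025,.065,h),(.025,-.065,h),(-.025,-.065,h)])).round(1).tolist())
a=cv2.imread('pics/w11.png');cv2.imwrite('pics/w11c.png',cv2.resize(a[60:260,155:355],None,fx=3,fy=3,interpolation=cv2.INTER_CUBIC))"
```

```text
t 15.1833 p [ 0.5326 -0.1663  0.1683] ang 1.7298 F [-0.52 -0.35 -0.8 ] g 0.075
shift mm [154.85   1.62  -1.57] turn [-0.0022 -0.0011 -0.0005]
0.04 [[226.7, 113.9], [282.0, 113.9], [278.5, 243.2], [229.9, 243.2]]
0.045 [[226.2, 114.2], [282.5, 114.2], [278.8, 245.5], [229.6, 245.5]]
0.05 [[225.7, 114.5], [283.0, 114.5], [279.2, 247.9], [229.2, 247.9]]
0.055 [[225.2, 114.8], [283.6, 114.9], [279.6, 250.3], [228.9, 250.3]]
```

View pics/w11c.png

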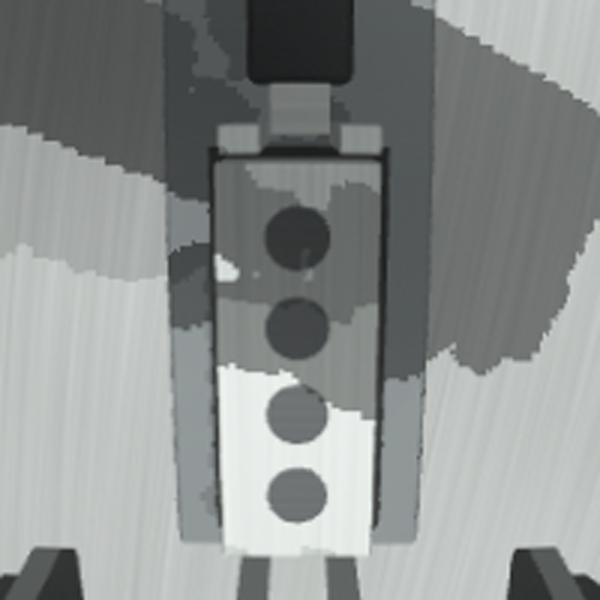

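w11 shows the plate square between the strips, with top corners near (226,113), (282,113), (278,244) and (229,244). The wrist camera read heights about 3–4 mm low when I checked it on the rest, so I trust the touch result. Plate top = 0.0302 + 0.0189 ≈ 0.049. Next I'll shut the fingers and push the tab down from above to tab top = 0.049 + 0.012 = 0.061.

Request:
apply_moves(
  plan=[0.155,0.0015,0,0,0,0,0.155,0.0015,0,0,0,0,0.155,0.0015,0,0,0,0,0.155,0.0015,0,0,0,0,0.155,0.0015,0,0,0,0,0.155,0.0015,0,0,0,0,0.155,0.0015,0,0,0,0,0.155,0.0015,0,0,0,0,0.155,0.0015,0,0,0,0,0.155,0.0015,0,0,0,0,0.155,0.0015,0,0,0,0,0.155,0.0015,0,0,0,0],
  grip=0,
)

```text
clock: 16.23
eef_pos: [0.5102, -0.0139, 0.1694]
tool_rot: [0.649, 0.761, -0.0, -0.0]
ft_force: [-0.3, 0.6, -0.2]
grip_width: -0.0
```

```bash
python3 -c "
from h import *
v=[.5343,-.1662,.1595]
rel([*place(v,[(0,.155,0)])[0,:2],.106],v[2]+np.pi/2);d=save('wrist','w12.png');save('side','s12.png');a=cv2.imread('pics/s12.png');cv2.imwrite('pics/s12c.png',cv2.resize(a[100:220,220:340],None,fx=5,fy=5,interpolation=cv2.INTER_CUBIC))
save('scene','sc12.png');a=cv2.imread('pics/sc12.png');cv2.imwrite('pics/sc12c.png',cv2.resize(a[185:315,145:275],None,fx=4.5,fy=4.5,interpolation=cv2.INTER_CUBIC))"; python3 rd.py
```

```text
t 16.2333 p [ 0.5102 -0.0139  0.1694] ang 1.7286 F [-0.25  0.61 -0.19] g -0.0
shift mm [ 0.81 -0.43 63.35] turn [-0.0001  0.     -0.0017]
[[0.7035, 0.1694], [0.1635, 0.1694], [0.1177, 0.1694], [0.2225, 0.1695], [0.8785, 0.1695]] [0.4172 0.1694]
```

View pics/w12.png

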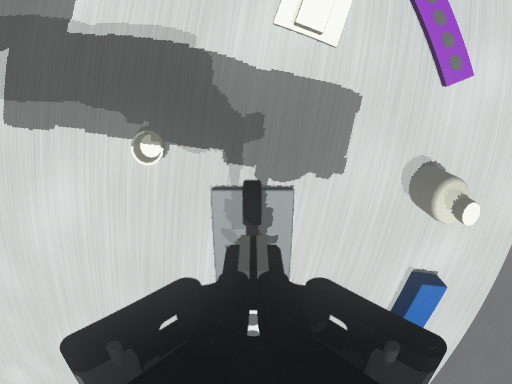

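View pics/sc12c.png

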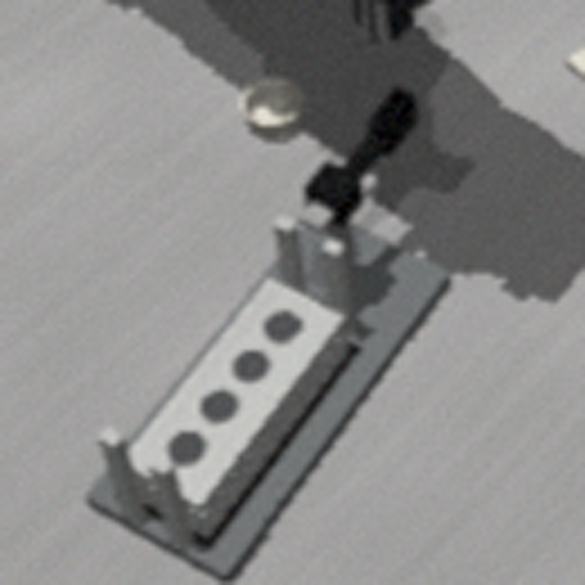

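Request:
apply_moves(
  plan=[0.001,0,0.02,0,0,0,0.001,0,0.04,0,0,0,0.001,0,0.05,0,0,0,0.001,0,0.055,0,0,0,0.001,0,0.058,0,0,0,0.001,0,0.06,0,0,0,0.001,0,0.062,0,0,0,0.001,0,0.064,0,0,0,0.001,0,0.066,0,0,0,0.001,0,0.068,0,0,0,0.001,0,0.07,0,0,0,0.001,0,0.072,0,0,0],
)

```text
clock: 17.63
eef_pos: [0.5106, -0.0123, 0.0977]
tool_rot: [0.649, 0.761, 0.0, 0.0]
ft_force: [0.7, -0.7, 2.5]
grip_width: 0.0003
```

```bash
python3 rd.py; python3 -c "
from h import *
v=[.5343,-.1662,.1595]
rel([*place(v,[(0,.155,0)])[0,:2],.061],v[2]+np.pi/2);d=save('wrist','w13.png')
save('scene','sc13.png');a=cv2.imread('pics/sc13.png');cv2.imwrite('pics/sc13c.png',cv2.resize(a[185:315,145:275],None,fx=4.5,fy=4.5,interpolation=cv2.INTER_CUBIC))
S=ld('sc12')
for h in (.04,.045,.05): print(h,proj(S,place(v,[(-.025,.065,h),(.025,.065,h)])).round(1).tolist(),crop([(268,278),(345,316)],4.5,145,185).round(1).tolist())
print(proj(S,place(v,[(-.015,.0735,.09),(.015,.0735,.09),(-.015,-.0735,.09),(.015,-.0735,.09)])).round(1).tolist(), crop([(286,224),(335,246),(112,437),(163,472)],4.5,145,185).round(1).tolist())"
```

```text
[[2.4724, 0.0977], [1.9264, 0.0972], [0.3607, 0.0973], [0.82, 0.0973], [0.4429, 0.0973]] [1.2045 0.0974]
t 17.8833 p [ 0.51   -0.0123  0.0973] ang 1.7298 F [ 0.04 -0.36 -0.24] g -0.0004
shift mm [-0.85 -0.42 36.27] turn [-0.0003 -0.     -0.0005]
0.04 [[204.1, 247.9], [221.4, 256.6]] [[204.2, 246.4], [221.3, 254.8]]
0.045 [[203.9, 246.7], [221.2, 255.4]] [[204.2, 246.4], [221.3, 254.8]]
0.05 [[203.7, 245.5], [221.1, 254.2]] [[204.2, 246.4], [221.3, 254.8]]
[[207.7, 234.8], [218.3, 240.0], [168.9, 282.3], [180.1, 288.5]] [[208.2, 234.4], [219.1, 239.3], [169.5, 281.7], [180.8, 289.5]]
```

View pics/w13.png

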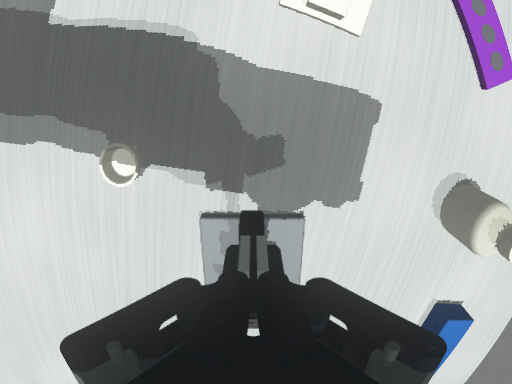

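View pics/sc13c.png

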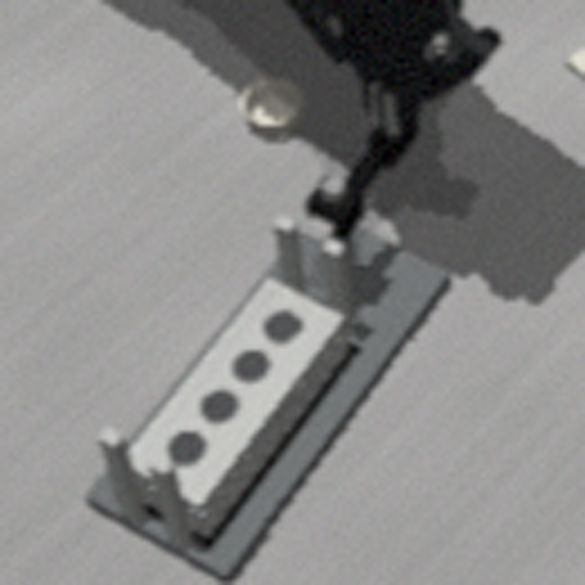

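Request:
apply_moves(
  plan=[-0.0008,0,0.003,0,0,0,-0.0008,0,0.006,0,0,0,-0.0008,0,0.009,0,0,0,-0.0008,0,0.012,0,0,0,-0.0008,0,0.015,0,0,0,-0.0008,0,0.018,0,0,0,-0.0008,0,0.021,0,0,0,-0.0008,0,0.024,0,0,0,-0.0008,0,0.026,0,0,0,-0.0008,0,0.028,0,0,0,-0.0008,0,0.03,0,0,0,-0.0008,0,0.03,0,0,0],
)

```text
clock: 18.98
eef_pos: [0.5099, -0.0134, 0.0669]
tool_rot: [0.649, 0.761, -0.001, 0.0]
ft_force: [0.6, -0.6, -0.3]
grip_width: 0.0001
```

```bash
python3 rd.py; python3 -c "
from h import *
v=[.5343,-.1662,.1595]
rel([*place(v,[(0,.155,0)])[0,:2],.061],v[2]+np.pi/2);d=save('wrist','w14.png')
save('scene','sc14.png');a=cv2.imread('pics/sc14.png');cv2.imwrite('pics/sc14c.png',cv2.resize(a[185:315,145:275],None,fx=4.5,fy=4.5,interpolation=cv2.INTER_CUBIC))"
```

```text
[[-0.3437, 0.0669], [0.3496, 0.067], [-0.1818, 0.067], [-0.3019, 0.0671], [0.157, 0.0672]] [-0.0642  0.067 ]
t 19.2333 p [ 0.5099 -0.0133  0.0672] ang 1.7295 F [ 1.24 -0.19 -0.06] g 0.0001
shift mm [ 0.19 -0.15  6.22] turn [-0.0007  0.0004 -0.0008]
```

View pics/sc14c.png

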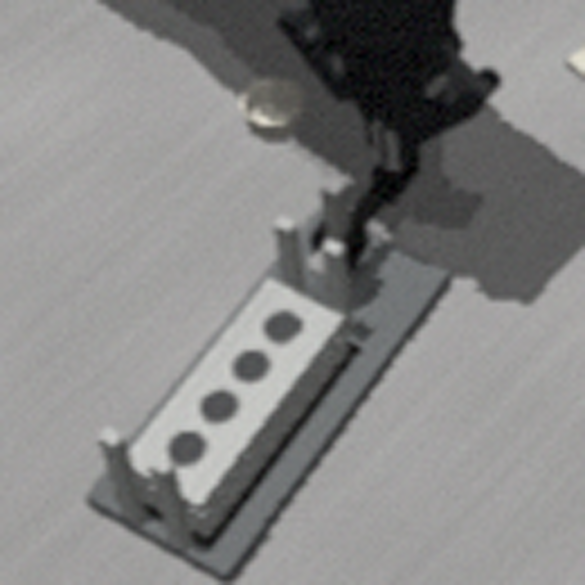

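Request:
apply_moves(
  plan=[0,0,0.0005,0,0,0,0,0,0.001,0,0,0,0,0,0.0015,0,0,0,0,0,0.002,0,0,0,0,0,0.0025,0,0,0,0,0,0.003,0,0,0,0,0,0.0035,0,0,0,0,0,0.004,0,0,0,0,0,0.0045,0,0,0,0,0,0.0047,0,0,0,0,0,0.0049,0,0,0,0,0,0.005,0,0,0],
)

```text
clock: 20.33
eef_pos: [0.5102, -0.0131, 0.0624]
tool_rot: [0.649, 0.761, -0.0, 0.0]
ft_force: [-0.4, -0.8, 1.4]
grip_width: -0.0
```

```bash
python3 rd.py
```

```text
[[1.4011, 0.0624], [1.6879, 0.0624], [2.6525, 0.0624], [0.8542, 0.0624], [1.0714, 0.0624]] [1.5334 0.0624]
```

Request:
apply_moves(
  plan=[0,0,0.0003,0,0,0,0,0,0.0006,0,0,0,0,0,0.0009,0,0,0,0,0,0.0011,0,0,0,0,0,0.0011,0,0,0],
)

```text
clock: 21.0
eef_pos: [0.5102, -0.0131, 0.0613]
tool_rot: [0.649, 0.761, -0.0, 0.0]
ft_force: [-0.4, -2.7, 1.8]
grip_width: -0.0001
```

```bash
python3 rd.py
```

```text
[[1.7631, 0.0613], [2.5753, 0.0613], [1.4374, 0.0613], [1.5712, 0.0613], [1.1181, 0.0613]] [1.693  0.0613]
```

Request:
apply_moves(
  plan=[0,0,-0.01,0,0,0,0,0,-0.05,0,0,0,0,0,-0.09,0,0,0,0,0,-0.13,0,0,0,-0.03,0,-0.14,0,0.1,0,-0.07,0,-0.14,0,0.2,0,-0.11,0,-0.14,0,0.3,0,-0.14,0,-0.14,0,0.4,0,-0.17,0,-0.14,0,0.5,0,-0.17,0,-0.14,0,0.6,0,-0.17,0,-0.14,0,0.7,0,-0.17,0,-0.14,0,0.8,0],
)

```text
clock: 22.25
eef_pos: [0.5375, -0.1822, 0.2022]
tool_rot: [0.598, 0.7, 0.255, -0.297]
ft_force: [-0.4, 0.3, 0.2]
grip_width: -0.0003
```

Request:
apply_moves(
  plan=[0,0,0,0,0,0,0,0,0,0,0,0,0,0,0,0,0,0,0,0,0,0,0,0,0,0,0,0,0,0],
)

```text
clock: 22.67
eef_pos: [0.5376, -0.1799, 0.2043]
tool_rot: [0.597, 0.703, 0.252, -0.294]
ft_force: [0.5, -0.2, 0.1]
grip_width: 0.0003
```

```bash
python3 -c "
from h import *
o=sensors.get_obs();print(o['eef_pos'],o['joint_pos'].round(2),o['clock'])
d=save('wrist','w15.png');v=[.5343,-.1662,.1595]
for h in(.045,.049,.053): print(h,proj(d,place(v,[(-.025,.065,h),(.025,.065,h),(0,.076,h)])).round(1).tolist())"
```

```text
[ 0.53764604 -0.17985658  0.20430846] [-0.6   0.84  0.64  1.98  0.54  0.63] 22.6667
0.045 [[229.0, 221.5], [272.7, 221.7], [250.9, 212.8]]
0.049 [[228.8, 220.2], [272.9, 220.4], [250.9, 211.5]]
0.053 [[228.5, 218.9], [273.2, 219.1], [250.9, 210.1]]
```

View pics/w15.png

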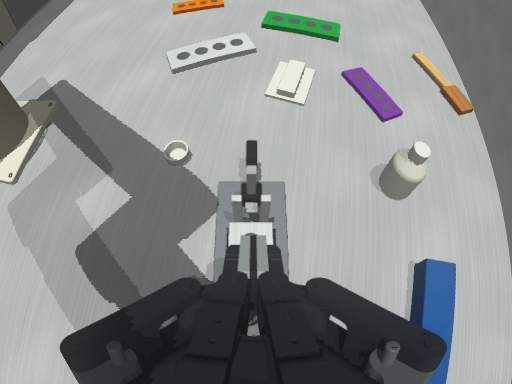

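```bash
python3 -c "
import cv2
a=cv2.imread('pics/w15.png');cv2.imwrite('pics/w15c.png',cv2.resize(a[170:260,200:300],None,fx=6,fy=6,interpolation=cv2.INTER_CUBIC))"
```

```text
(no output)
```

View pics/w15c.png

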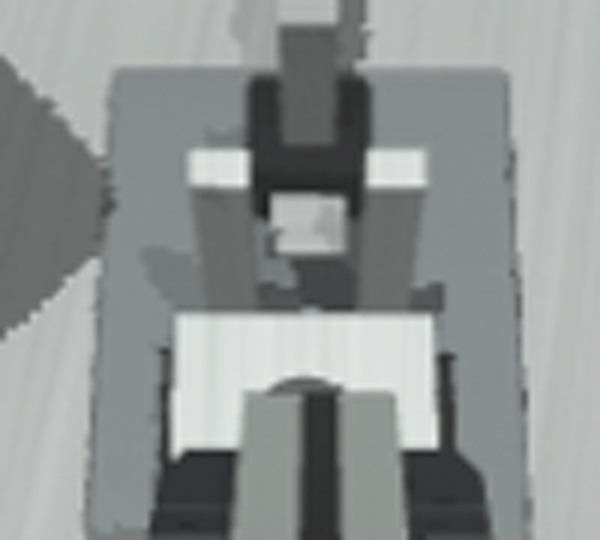

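The tilted view w15 (plate end edge at row 222, pointer tip at row 212) only resolves about ±2–3 mm. I'll check the plate-top height directly with a light touch of the same shut fingertips.

```bash
python3 -c "
from h import *
rel([.5343,-.1662,.11],.1595+np.pi/2)"
```

```text
t 22.7167 p [ 0.5376 -0.1799  0.2042] ang 1.7354 F [0.37 1.   0.74] g -0.0001
shift mm [-57.45  -1.39  75.9 ] turn [ 0.003  -0.796   0.0027]
```

Request:
apply_moves(
  plan=[0,0,0,0,-0.12,0,-0.01,0,0.01,0,-0.24,0,-0.02,0,0.025,0,-0.36,0,-0.03,-0.001,0.04,0,-0.48,0,-0.04,-0.001,0.055,0,-0.6,0,-0.0575,-0.0014,0.076,0.003,-0.72,0.0027,-0.0575,-0.0014,0.076,0.003,-0.796,0.0027,-0.0575,-0.0014,0.076,0.003,-0.796,0.0027,-0.0575,-0.0014,0.076,0.003,-0.796,0.0027,-0.0575,-0.0014,0.076,0.003,-0.796,0.0027,-0.0575,-0.0014,0.076,0.003,-0.796,0.0027,-0.0575,-0.0014,0.076,0.003,-0.796,0.0027],
)

```text
clock: 23.72
eef_pos: [0.5342, -0.1681, 0.1079]
tool_rot: [0.65, 0.76, 0.0, -0.002]
ft_force: [-0.1, 0.2, 0.4]
grip_width: -0.0001
```

```bash
python3 -c "
from h import *
rel([.5343,-.1662,.055],.1595+np.pi/2)"
```

```text
t 23.7167 p [ 0.5342 -0.1681  0.1079] ang 1.7268 F [-0.13  0.18  0.37] g -0.0001
shift mm [ 1.7   0.49 52.86] turn [-0.0021 -0.0037 -0.0035]
```

Request:
apply_moves(
  plan=[0.0015,0.0005,0.015,0,0,-0.003,0.0015,0.0005,0.03,0,0,-0.003,0.0015,0.0005,0.04,0,0,-0.003,0.0015,0.0005,0.047,0,0,-0.003,0.0015,0.0005,0.051,0,0,-0.003,0.0015,0.0005,0.053,0,0,-0.003,0.0015,0.0005,0.053,0,0,-0.003,0.0015,0.0005,0.053,0,0,-0.003,0.0015,0.0005,0.053,0,0,-0.003,0.0015,0.0005,0.053,0,0,-0.003,0.0015,0.0005,0.053,0,0,-0.003],
)

```text
clock: 24.63
eef_pos: [0.5338, -0.1651, 0.0547]
tool_rot: [0.648, 0.762, 0.0, -0.002]
ft_force: [0.1, -0.6, -0.4]
grip_width: 0.0003
```

```bash
python3 rd.py
```

```text
[[-0.426, 0.0547], [0.1806, 0.0546], [-0.7979, 0.0545], [-0.2644, 0.0544], [0.1548, 0.0543]] [-0.2306  0.0545]
```

Request:
apply_moves(
  plan=[0,0,0.001,0,0,0,0,0,0.002,0,0,0,0,0,0.003,0,0,0,0,0,0.0035,0,0,0,0,0,0.0035,0,0,0],
)

```text
clock: 25.3
eef_pos: [0.5332, -0.165, 0.0504]
tool_rot: [0.648, 0.762, -0.0, -0.003]
ft_force: [0.2, 0.5, -0.9]
grip_width: -0.0003
```

```bash
python3 rd.py
```

```text
[[-0.8983, 0.0504], [0.3594, 0.0505], [-0.4396, 0.0506], [-0.7592, 0.0506], [-0.1337, 0.0507]] [-0.3743  0.0505]
```

Request:
apply_moves(
  plan=[0,0,0.0003,0,0,0,0,0,0.0006,0,0,0,0,0,0.001,0,0,0,0,0,0.001,0,0,0],
)

```text
clock: 25.88
eef_pos: [0.5333, -0.165, 0.0496]
tool_rot: [0.648, 0.762, -0.0, -0.003]
ft_force: [0.4, -0.9, 0.5]
grip_width: -0.0001
```

```bash
python3 rd.py
```

```text
[[0.5011, 0.0496], [0.7577, 0.0496], [0.1038, 0.0496], [-0.0687, 0.0496], [-0.0771, 0.0496]] [0.2434 0.0496]
```

Request:
apply_moves(
  plan=[0,0,0.0003,0,0,0,0,0,0.0006,0,0,0,0,0,0.001,0,0,0,0,0,0.001,0,0,0],
)

```text
clock: 26.47
eef_pos: [0.5334, -0.1651, 0.0486]
tool_rot: [0.648, 0.762, -0.0, -0.003]
ft_force: [-1.0, -0.4, -0.6]
grip_width: 0.0003
```

```bash
python3 rd.py
```

```text
[[-0.6233, 0.0486], [0.1507, 0.0486], [-0.6041, 0.0486], [0.0664, 0.0486], [-0.2804, 0.0486]] [-0.2581  0.0486]
```

Not in contact at 0.0486 yet. Continuing.

Request:
apply_moves(
  plan=[0,0,0.0003,0,0,0,0,0,0.0006,0,0,0,0,0,0.001,0,0,0,0,0,0.001,0,0,0],
)

```text
clock: 27.05
eef_pos: [0.5333, -0.165, 0.0475]
tool_rot: [0.648, 0.762, -0.0, -0.003]
ft_force: [-0.0, 0.1, 0.7]
grip_width: -0.0
```

```bash
python3 rd.py
```

```text
[[0.6571, 0.0475], [0.3984, 0.0476], [0.2051, 0.0476], [-0.1286, 0.0476], [0.0862, 0.0476]] [0.2437 0.0476]
```

Request:
apply_moves(
  plan=[0,0,0.0003,0,0,0,0,0,0.0006,0,0,0,0,0,0.001,0,0,0,0,0,0.001,0,0,0],
)

```text
clock: 27.63
eef_pos: [0.5333, -0.1651, 0.0466]
tool_rot: [0.648, 0.762, -0.0, -0.003]
ft_force: [0.1, -0.2, 0.4]
grip_width: 0.0001
```

```bash
python3 rd.py
```

```text
[[0.3809, 0.0466], [-0.2541, 0.0466], [-0.2499, 0.0466], [-0.0865, 0.0466], [1.0033, 0.0467]] [0.1588 0.0466]
```

Request:
apply_moves(
  plan=[0,0,0.0004,0,0,0,0,0,0.0008,0,0,0,0,0,0.001,0,0,0],
)

```text
clock: 28.13
eef_pos: [0.5333, -0.165, 0.0456]
tool_rot: [0.648, 0.762, -0.0, -0.003]
ft_force: [-0.7, -0.4, 0.2]
grip_width: -0.0
```

```bash
python3 rd.py
```

```text
[[0.2205, 0.0456], [-0.743, 0.0455], [0.0251, 0.0456], [1.1796, 0.0456], [-0.09, 0.0456]] [0.1185 0.0456]
```

Request:
apply_moves(
  plan=[0,0,0.0004,0,0,0,0,0,0.0008,0,0,0,0,0,0.001,0,0,0],
)

```text
clock: 28.63
eef_pos: [0.5334, -0.1651, 0.0446]
tool_rot: [0.648, 0.762, -0.0, -0.003]
ft_force: [-0.5, -0.6, 0.5]
grip_width: -0.0001
```

```bash
python3 rd.py
```

```text
[[0.4907, 0.0446], [0.3745, 0.0446], [-0.2143, 0.0447], [0.3943, 0.0447], [0.7723, 0.0447]] [0.3635 0.0447]
```

Request:
apply_moves(
  plan=[0,0,0.0004,0,0,0,0,0,0.0008,0,0,0,0,0,0.001,0,0,0],
)

```text
clock: 29.13
eef_pos: [0.5336, -0.1651, 0.0439]
tool_rot: [0.648, 0.762, -0.0, -0.003]
ft_force: [0.0, -0.4, 2.3]
grip_width: 0.0001
```

```bash
python3 rd.py
```

```text
[[2.2832, 0.0439], [1.8353, 0.0439], [2.7798, 0.0439], [2.6262, 0.0439], [2.8558, 0.0439]] [2.4761 0.0439]
```

Request:
apply_moves(
  plan=[0,0,0.0004,0,0,0,0,0,0.0008,0,0,0,0,0,0.001,0,0,0],
)

```text
clock: 29.63
eef_pos: [0.5336, -0.1651, 0.043]
tool_rot: [0.648, 0.762, 0.0, -0.002]
ft_force: [0.1, -0.6, 6.1]
grip_width: -0.0001
```

```bash
python3 rd.py
```

```text
[[6.1147, 0.043], [5.188, 0.043], [5.3232, 0.043], [5.6172, 0.043], [5.1256, 0.043]] [5.4737 0.043 ]
```

Contact with the plate top is at tip z ≈ 0.0447 (2.5 N at 0.0439, 5.5 N at 0.0430). The plate is therefore about 4.4 mm lower than my in-hand estimate, which agrees with the w15 picture and the wrist views. I'll push the marker further with the same tips, to 0.0447 + 0.012 = 0.0567.

Request:
apply_moves(
  plan=[0,0,-0.01,0,0,0,0,0,-0.04,0,0,0,0,0,-0.08,0,0,0,0,0,-0.12,0,0,0,0.04,0.001,-0.12,0,0,0,0.08,0.001,-0.12,0,0,0,0.12,0.001,-0.12,0,0,0,0.155,0.001,-0.12,0,0,0,0.155,0.001,-0.12,0,0,0,0.155,0.001,-0.12,0,0,0,0.155,0.001,-0.12,0,0,0,0.155,0.001,-0.12,0,0,0],
)

```text
clock: 30.88
eef_pos: [0.5102, -0.0132, 0.1632]
tool_rot: [0.649, 0.761, -0.0, -0.003]
ft_force: [0.7, -0.4, 0.2]
grip_width: 0.0001
```

```bash
python3 -c "
from h import *
v=[.5343,-.1662,.1595]
rel([*place(v,[(0,.155,0)])[0,:2],.066],v[2]+np.pi/2)"
```

```text
t 30.8833 p [ 0.5102 -0.0132  0.1632] ang 1.7303 F [ 0.74 -0.4   0.2 ] g 0.0001
shift mm [-0.25 -0.17 97.23] turn [-0.0039 -0.0037  0.    ]
```

Request:
apply_moves(
  plan=[0,0,0.03,0,0,0,0,0,0.06,0,0,0,0,0,0.08,0,0,0,0,0,0.09,0,0,0,0,0,0.095,0,0,0,0,0,0.097,0,0,0,0,0,0.097,0,0,0,0,0,0.097,0,0,0,0,0,0.097,0,0,0,0,0,0.097,0,0,0],
)

```text
clock: 31.72
eef_pos: [0.5106, -0.012, 0.0674]
tool_rot: [0.648, 0.762, 0.001, -0.002]
ft_force: [0.1, -0.3, -0.2]
grip_width: -0.0
```

```bash
python3 rd.py
```

```text
[[-0.2101, 0.0674], [0.9237, 0.0672], [0.3308, 0.067], [-0.5449, 0.0669], [0.1116, 0.0667]] [0.1222 0.067 ]
```

Request:
apply_moves(
  plan=[0,0,0.001,0,0,0,0,0,0.002,0,0,0,0,0,0.003,0,0,0,0,0,0.004,0,0,0,0,0,0.005,0,0,0,0,0,0.006,0,0,0,0,0,0.0067,0,0,0,0,0,0.0074,0,0,0,0,0,0.0081,0,0,0,0,0,0.0085,0,0,0,0,0,0.0087,0,0,0,0,0,0.0087,0,0,0],
)

```text
clock: 32.97
eef_pos: [0.5096, -0.0119, 0.0575]
tool_rot: [0.648, 0.762, -0.0, -0.003]
ft_force: [-0.4, 0.3, 0.6]
grip_width: 0.0001
```

```bash
python3 rd.py
```

```text
[[0.565, 0.0575], [0.7425, 0.0575], [1.4341, 0.0575], [1.0822, 0.0575], [1.5409, 0.0575]] [1.0729 0.0575]
```

Request:
apply_moves(
  plan=[0,0,0.0003,0,0,0,0,0,0.0006,0,0,0,0,0,0.0007,0,0,0,0,0,0.0007,0,0,0],
)

```text
clock: 33.55
eef_pos: [0.5096, -0.0119, 0.0569]
tool_rot: [0.648, 0.762, -0.0, -0.003]
ft_force: [-0.5, 0.6, 1.2]
grip_width: -0.0001
```

```bash
python3 rd.py
```

```text
[[1.2488, 0.0569], [1.9026, 0.0569], [1.6492, 0.0569], [0.8941, 0.0569], [1.6531, 0.0568]] [1.4695 0.0569]
```

Pointer set at about 0.0449 against a plate top of 0.0447. Backing off and re-checking from the tilted view.

Request:
apply_moves(
  plan=[0,0,-0.01,0,0,0,0,0,-0.05,0,0,0,0,0,-0.09,0,0,0,0,0,-0.13,0,0,0,-0.03,0,-0.14,0,0.1,0,-0.07,0,-0.14,0,0.2,0,-0.11,0,-0.14,0,0.3,0,-0.15,0,-0.14,0,0.4,0,-0.19,0,-0.14,0,0.5,0,-0.21,0,-0.14,0,0.6,0,-0.21,0,-0.14,0,0.7,0,-0.21,0,-0.14,0,0.8,0],
)

```text
clock: 34.8
eef_pos: [0.5439, -0.2226, 0.1963]
tool_rot: [0.598, 0.699, 0.254, -0.299]
ft_force: [0.2, 0.7, 0.0]
grip_width: -0.0003
```

Request:
apply_moves(
  plan=[0,0,0,0,0,0,0,0,0,0,0,0,0,0,0,0,0,0,0,0,0,0,0,0,0,0,0,0,0,0],
)

```text
clock: 35.22
eef_pos: [0.5445, -0.2186, 0.1996]
tool_rot: [0.596, 0.702, 0.252, -0.296]
ft_force: [-0.9, 0.2, 0.4]
grip_width: -0.0001
```

```bash
python3 -c "
from h import *
d=save('wrist','w16.png');v=[.5343,-.1662,.1595]
print(d['p'],sensors.get_obs()['clock'])
for h in(.041,.045,.049): print(h,proj(d,place(v,[(-.025,.065,h),(.025,.065,h),(0,.076,h)])).round(1).tolist())
a=d['pixels'][...,::-1];cv2.imwrite('pics/w16c.png',cv2.resize(a[170:270,200:300],None,fx=6,fy=6,interpolation=cv2.INTER_CUBIC))
save('scene','sc16.png');a=cv2.imread('pics/sc16.png');cv2.imwrite('pics/sc16c.png',cv2.resize(a[150:384,140:340],None,fx=2.5,fy=2.5,interpolation=cv2.INTER_CUBIC))"
```

```text
[ 0.5445441  -0.2185526   0.19962844] 35.2667
0.041 [[230.3, 191.3], [271.9, 191.5], [251.1, 183.4]]
0.045 [[230.0, 189.7], [272.1, 189.9], [251.1, 181.7]]
0.049 [[229.8, 188.2], [272.3, 188.3], [251.1, 180.1]]
```

View pics/w16c.png

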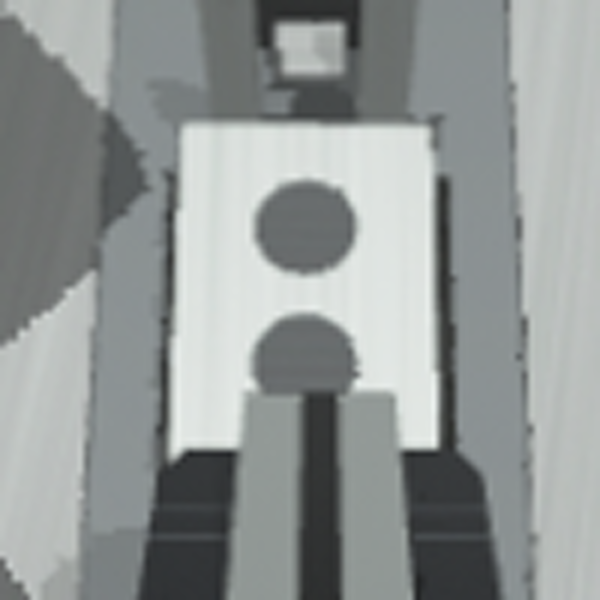

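View pics/sc16c.png

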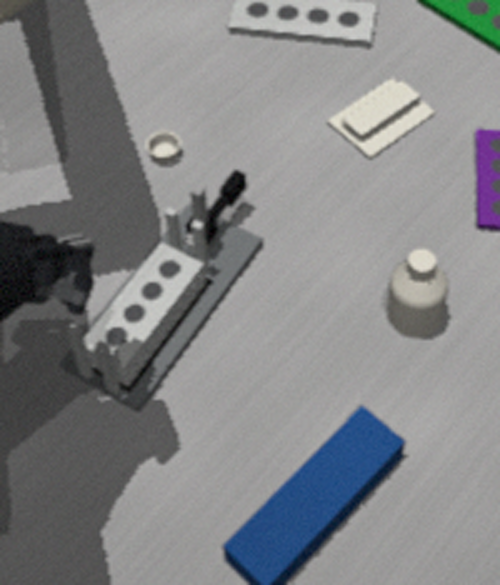

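In w16 the plate end edge is at row 190.2 and the pointer tip at row 182.1. The difference of 8.1 px matches the 8.1 px predicted for equal height. The bystanders are where they were and nothing touches the arm, so I'm handing in.

```bash
python3 -c "
from h import *
print(bot.job_done(), sensors.get_obs()['clock'])"
```

```text
the job is handed in; nothing more can be done
the job is handed in; nothing more can be done
```

I moved the aluminium plate from its white rest onto the pile, set the level marker to its top face, and handed the job in after about 35 s.

**Plate:** I gripped it across its width and lowered it until I felt the pile push back at about 2.8 N/mm. I let go with roughly 1.6 N net on the wrist. While locating contact I pressed to about 8 N, then eased back up before the final lowering. The plate lies square between the strips.

**Marker:** I pushed it down from above with the shut fingertips instead of pinching the tab.

**Last checks:**
- **Height by touch:** the same fingertips touched the plate top lightly (up to about 5.5 N) at 44.7 mm, and the pointer was left at about 44.9 mm.
- **Height by picture:** a tilted wrist view agrees; the plate edge and pointer tip are 8.1 px apart, as predicted for equal height.
- **Surroundings:** the bottle, cap and carton look unmoved in the final scene picture, and the arm is clear of everything.

**One disagreement:** my first plate-top height, worked out from how the plate sat in the hand, was 49 mm, about 4.4 mm too high. The tilted view hinted at the error and the touch showed it, so I pushed the marker lower before handing in. I did not find the cause. The plate may have shifted in the grip, or dropped slightly on release, though I saw no sign of a drop.

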